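# Fit the tube disc to the slanted rotator and start its flange nut

### The arm

A 7-joint arm with a two-finger parallel gripper is mounted at the origin on a cart in front of the work surface, level with it; the furniture and walls round the work are solid. World frame = base frame: x ahead of the robot, y to its left, z up, the work surface at z = 0. Lengths are in mm, angles in rad, forces in N, time in s.
With the tool pointing down it reaches from about 350 to 900 mm from the base axis. Payload 19.9 kg.
Tool frame: the origin (TCP) lies at the very end of the fingers, on their centre line; the grasp point (between the pads) lies 19 mm behind it (arm.grip_depth is the distance from the TCP to the grasp point, in mm); x points along the fingers, y is the direction in which the jaws open and shut, and the axes are right-handed (so a half turn about x gives the same grasp; the last joint's range is limited). The gripper opens to 85 mm and grips with 20 to 120 N. Pads are 22 mm wide; open, the fingers measure 114 mm over their backs; the gripper's body (76 mm by 85 mm) begins 54 mm behind the grasp point. The pads swing forward as they close: fully open they stand 13 mm farther back than shut.
Start: joints at [-1.278, 0.417, -0.01, 1.614, 0.005, 1.111, -0.053], TCP at [205.352, 590.281, 231.26] pointing down, gripper open.
Joint ranges: [-2.81, 2.81], [-0.39, 2.02], [-1.27, 1.25], [0.06, 2.57], [-1.19, 4.33], [0.19, 2], [-2.82, 2.82]. Speed limits (rad/s): [1.89, 1.89, 2.39, 2.39, 3.01, 3.01, 3.01].

### API

Orientations are given as a unit quaternion [x, y, z, w].
In Python, from cell import arm gives the robot as it stands. The module is installed in compiled form; this text tells all that it offers.
- The arm moves only by the shell command python3 -m creep 'ROWS' [FORCE]. ROWS is JSON, a list of rows, each a list of 7 numbers: the shift along the tool's x, y, z in mm, then the turn, a rotation vector about the tool's x, y, z in rad, then the opening, from 0 (shut) to 1 (fully open). In form: [[x, y, z, wx, wy, wz, gripper], ...]. A call has exactly 5 rows; each row shifts and turns the pose as measured when the row begins, along the tool's axes as they then stand; what a row does not reach is not made up. A row lasts 1/10 s, in which the tool goes at most 50 mm and 8.59 degrees, less where a joint would pass 70% of its speed; a pose out of reach is approached as far as the arm can. A call with a gripper value outside its range is refused whole. The fingers move at their own pace and stop on an object; FORCE is the grip in N (left out, the last holds). Time passes only in rows, so rows that do not move let the fingers close, or fill a call up. It gives the time, the measured TCP pose, the force and the opening at its end, in the units of the state.
- arm.state(): the state, without advancing time (a new reading comes with each control period).
- arm.read_camera(name): name is "side" or "top" or "wrist"; returns the picture (384x512x3 uint8, red, green, blue); there is no depth.
- arm.get_calibration(name): a dict with "fov_y" (degrees; the focal length in pixels is half the picture's height over the tangent of half this angle, whatever the lens; pixels are square), "cx", "cy" (the principal point, pixels), "extrinsics" (4x4, takes a point from world to camera coordinates); the wrist camera has in their place "tool_from_camera" (4x4, takes a point from camera to tool coordinates, whose origin is the TCP and whose axes are the tool frame's). Camera axes: x right, y down, z forward; pixel columns grow to the right and rows downward; lengths in mm; the calibration is good to about 2 mm. A picture is of the moment at which its call begins: read the wrist's pose just before it. get_calibration takes no time and is no camera call.
- arm.finish_job(): hands the job in, once; it reports no verdict.
Trained networks look in the newest picture that a camera, given by its name, has taken for a name from the list of things; names that differ only in an ending like _2 or _b are one class to them, and where a whole thing is asked for, a point or a joint stands for the part that bears it (a point fixed in the world has none). Each returns a list of dicts, best first, with "confidence" (0 to 1); they miss things now and then, are a little off and sometimes report something else, mostly with a low value. They report only what shows in the picture. A call takes as long as a camera call. They do not tell look-alikes from the thing itself.
- arm.boxes_of(query, camera): "extent" ([centre column, centre row, width, height] in pixels, round what is visible of it).
The state is a dict: "t": time; "joint_pos": joint angles; "qd": joint speeds; "effort": joint torques, N m; "eef_pos": TCP position; "orientation": TCP orientation; "contact_force": force on the tool from outside, world axes, zero at the start; "ft_torque": the same for the moment, N m; "opening": finger opening in mm.
Only numpy, scipy, OpenCV 4.12 (cv2) and the standard library are available. Lean on these libraries where they do the work, as an engineer would, in place of code of your own. Each camera call takes 0.05 s, during which the arm holds its last target.

### The job

Mount the round tube disc on the leaning spindle of the tube rotator, hub upwards and flat against the spindle's flange. Then set the flange nut on the stud, flange towards the disc, turn it backwards (anticlockwise seen from its outer end) until it drops into the thread, and screw it down until its flange sits flat on the disc's hub. Leave the cup, the tube, the tray of tubes and the timer standing where they are.

Things in the scene. Friction and masses are not known exactly. Their poses are not given: they have to be found in the camera images.
- spindle: Steel spindle leaning 30 deg from vertical, roughly towards the robot, on a fixed white tube rotator (170 x 130 mm base, slanted head 94 x 100 mm under the flange). Origin on the axis, in the upper face of the round flange (64 mm dia) that carries the disc, 135 mm above the worktop. z: along the axis, out and up. Plain shank 30 mm dia from 0 to 33 mm along z, thread and pilot above.
- stud_start (a point): On the spindle's axis, 56.6 mm out along z, level with the starts of a right-hand 3-start coarse thread; axes as the spindle's. Ribs 3.3 mm thick, 30 mm dia over the crests, 20 mm at the root; their blunt starts lie at azimuths 0 (the x axis), 120 and 240 deg. From there each runs clockwise (seen from the outer end) and down, 27 mm a turn, for 252 deg; neighbours are 9 mm apart.
- stud_tip (a point): Outer end of the stud, on the axis, 76 mm out along the spindle's z; axes as the spindle's. The last part is a plain pilot of 20 mm dia that tapers to 13 mm over its last 6 mm.
- disc_center (a point): Loose aluminium tube disc, 160 mm dia, 0.3 kg, hub up: plate 6 mm; round hub 50 mm dia, its top 30 mm above the underside, through bore 34 mm. Eight white clips, 20 mm wide, up to 20 mm above the underside, at 68 mm radius. The point: on the axis, 15 mm above the underside; z = axis, to the hub side. Grip the hub's outside. At home on the flange this point is 15 mm out along the spindle's z.
- nut_center (a point): Loose steel flange nut, 0.25 kg, standing on its flange: flange 62 mm dia, up to 9.5 mm high, above it a hexagon 46 mm across flats; 42 mm high in all. The point: on the axis half-way up, 21 mm above the underside; z = axis, flange at the -z end; x is square to a flat (next flats at each 60 deg). Down on the hub of the mounted disc, this point is 51 mm out along the spindle's z.
- nut_lugs (a point): In the nut, on its axis, 14 mm above the underside: level of three thread lugs in the 34 mm bore, 3 mm thick, 28 deg wide, reaching in to 24 mm dia, at azimuths 0 (the nut's x axis), 120 and 240 deg. Play on the stud: 2 mm sideways, 2.5 mm axially.
- nut: The nut, origin at the middle of its underside. Set on the stud, it stands 38 to 47 mm out along the spindle's z, its lugs riding on the ribs. Turned anticlockwise it climbs 27 mm a turn and, once each third of a turn, as the lugs clear the ribs' starts (lug middles 14 deg past them), drops 9 mm to 38 mm. Clockwise from there it screws down and meets the disc's hub at 30 mm after about 105 deg.
- cup: Bystander: specimen cup, 62 mm dia, 69 mm high; origin at the middle of its underside.
- tube: Bystander: standing 50 ml tube, 34 mm dia, 113 mm high; origin at the middle of its underside.
- tray: Bystander: white tray of dark capped blood tubes, 89 x 162 x 44 mm; origin at the middle of its underside.
- timer: Bystander: flat lab timer, 62 x 66 x 18 mm; origin at the middle of its underside.
Not all that is in view belongs to the job. Of the things that look like the nut, the larger one is meant.

How it is judged:
By the outcome, as a careful person would: the job done as asked, in the order asked, and still so for the second after the job is handed in, with the robot touching nothing.
It also fails if it takes over 72 s, if anything falls off the work surface, if the arm or the gripper's body presses on something with over 40 N, if the wrist force passes 120 N, or if a joint passes its speed limit or range.

## Working session

There is one attempt and no reset: what is moved stays moved. The work goes in short steps, Python scripts to look and compute and a shell command to move; the robot and the scene stay as the last step left them, time stands still between calls to the robot, and variables do not carry over. Pictures are saved under pics/ and viewed, and the job is handed in when it is done.

```bash
mkdir -p pics; ls; cat > h.py <<'E'
import numpy as np, cv2, json
from cell import arm
from scipy.spatial.transform import Rotation as R
def save(n,im,scale=1):
    cv2.imwrite('pics/'+n+'.png',cv2.cvtColor(cv2.resize(im,None,fx=scale,fy=scale,interpolation=cv2.INTER_CUBIC),cv2.COLOR_RGB2BGR))
def cal(cam,st=None):
    c=arm.get_calibration(cam); f=192/np.tan(np.radians(c['fov_y'])/2)
    K=np.array([[f,0,c['cx']],[0,f,c['cy']],[0,0,1]])
    if cam=='wrist':
        T=np.eye(4);T[:3,:3]=R.from_quat(st['orientation']).as_matrix();T[:3,3]=st['eef_pos']
        E=np.linalg.inv(T@np.array(c['tool_from_camera']))
    else: E=np.array(c['extrinsics'])
    return K,E
def proj(K,E,p):
    p=np.atleast_2d(p); q=(E[:3,:3]@p.T).T+E[:3,3]; u=(K@q.T).T; return u[:,:2]/u[:,2:]
def ray(K,E,uv):
    d=np.linalg.inv(K)@np.array([uv[0],uv[1],1.]); Rt=E[:3,:3].T
    return -Rt@E[:3,3], Rt@d
def onz(K,E,uv,z):
    o,d=ray(K,E,uv); return o+d*(z-o[2])/d[2]
E
python3 - <<'E'
from h import *
print(arm.state())
for c in ['side','top','wrist']:
    save(c+'0',arm.read_camera(c)); print(c,arm.get_calibration(c))
    for n in (['spindle','disc_center','nut','cup','tube','tray','timer']):
        print(n,[(np.round(b['extent']).tolist(),round(b['confidence'],2)) for b in arm.boxes_of(n,c)])
E
```

```text
pics
{'t': 0.0, 'joint_pos': array([-1.27749872,  0.41798301, -0.01030716,  1.61418082,  0.00467105,
        1.11069871, -0.05298453]), 'qd': array([-0.00030921, -0.000229  ,  0.00062035, -0.00144274,  0.00083453,
        0.00020667, -0.00205784]), 'effort': array([-1.42701170e-03, -8.64449930e+01,  6.77846298e-01, -4.34907711e+01,
        1.90201378e-02,  7.27924329e-03, -1.88033431e-05]), 'eef_pos': array([205.24579608, 589.96469916, 230.65180757]), 'orientation': array([ 0.11737409,  0.69727389, -0.11824918,  0.69717256]), 'contact_force': array([ 1.34136416, -0.02453568,  0.41220041]), 'ft_torque': array([-0.02869726, -0.02612033, -0.01328859]), 'opening': 85.50575692701163}
side {'fov_y': 55.49845243600234, 'cx': 258.17674026061866, 'cy': 191.48739697923838, 'extrinsics': array([[ 9.99283638e-01, -3.67532082e-02, -9.02284885e-03,
        -5.33311572e+02],
       [-2.80958860e-02, -5.60747225e-01, -8.27510224e-01,
         1.38478054e+02],
       [ 2.53541181e-02,  8.27170932e-01, -5.61378141e-01,
         1.11084413e+03],
       [ 0.00000000e+00,  0.00000000e+00,  0.00000000e+00
[... 1101 characters left out ...]
 236.0, 15.0, 16.0], 0.5)]
tube [([281.0, 174.0, 12.0, 17.0], 0.64)]
tray [([359.0, 163.0, 15.0, 44.0], 0.81)]
timer [([235.0, 239.0, 22.0, 19.0], 0.67)]
wrist {'fov_y': 71.63065321151497, 'cx': 254.15976834385273, 'cy': 192.66041188934287, 'tool_from_camera': array([[-7.33804645e-04, -2.67510801e-01,  9.63554582e-01,
        -1.42648572e+02],
       [ 9.99999534e-01, -8.00523413e-04,  5.39311061e-04,
        -1.35155928e+00],
       [ 6.27076469e-04,  9.63554529e-01,  2.67511264e-01,
        -6.77182311e+01],
       [ 0.00000000e+00,  0.00000000e+00,  0.00000000e+00,
         1.00000000e+00]])}
spindle []
disc_center []
nut []
cup [([92.0, 361.0, 52.0, 44.0], 0.61)]
tube []
tray []
timer []
```

View pics/side0.png

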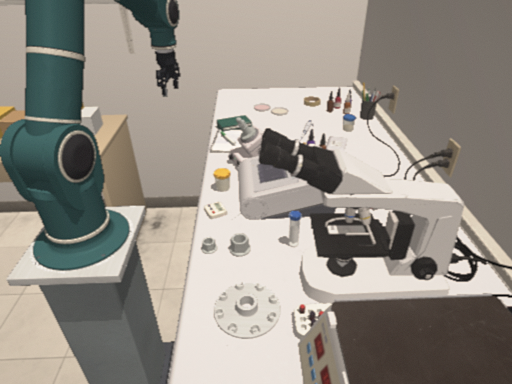

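View pics/top0.png

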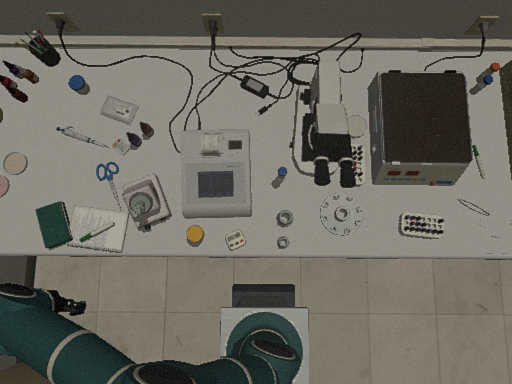

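View pics/wrist0.png

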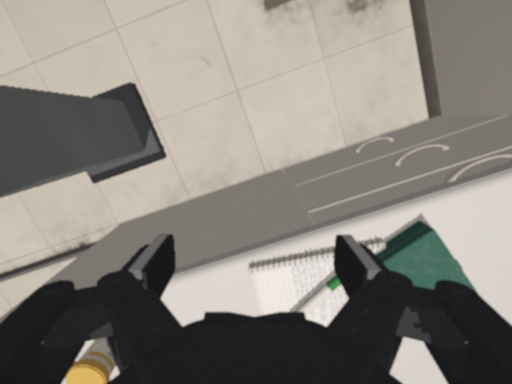

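```bash
python3 - <<'E'
import cv2
a=cv2.imread('pics/side0.png')[90:360,170:350]; cv2.imwrite('pics/side0z.png',cv2.resize(a,None,fx=2.2,fy=2.2,interpolation=cv2.INTER_CUBIC)) 
b=cv2.imread('pics/top0.png')[140:270,100:390]; cv2.imwrite('pics/top0z.png',cv2.resize(b,None,fx=2.7,fy=2.7,interpolation=cv2.INTER_CUBIC))
from h import *
Ks,Es=cal('side');Kt,Et=cal('top')
def tri(a,b):
    P=cv2.triangulatePoints(Ks@Es[:3],Kt@Et[:3],np.array(a,float),np.array(b,float));p=(P[:3]/P[3]).ravel()
    return p, proj(Ks,Es,p)-a, proj(Kt,Et,p)-b
for n,a,b in [('spindle',(248,128),(138,203)),('disc',(248,312),(340,214)),('nutA',(242,246),(285,218)),('nutB',(209,247),(282,241)),('tube',(295,228),(281,174)),('cup',(223,177),(195,236)),('tray',(313,321),(359,163)),('timer',(217,212),(235,239))]:
    print(n,*[np.round(x,1).tolist() for x in tri(a,b)], onz(Kt,Et,b,15).round())
E
```

```text
spindle [510.5, 430.8, 151.1] [[-0.4, 0.1]] [[-0.0, -0.4]] [527. 475.  15.]
disc [495.6, -287.1, -11.6] [[-1.0, 0.2]] [[-0.1, -0.6]] [ 490. -282.   15.]
nutA [479.2, -75.8, 11.2] [[-1.8, 0.3]] [[-0.1, -1.3]] [474. -76.  15.]
nutB [388.5, -65.4, 2.9] [[0.3, -0.0]] [[0.0, 0.2]] [389. -65.  15.]
tube [634.9, -59.1, 58.8] [[-0.9, 0.2]] [[-0.0, -0.7]] [642. -61.  15.]
cup [410.4, 253.4, 43.1] [[-1.9, 0.3]] [[-0.2, -1.8]] [405. 257.  15.]
tray [662.4, -353.1, 41.0] [[8.6, -2.0]] [[0.2, 4.6]] [ 687. -360.   15.]
timer [398.1, 110.8, -4.2] [[-0.7, 0.1]] [[-0.1, -0.6]] [395. 109.  15.]
```

View pics/side0z.png

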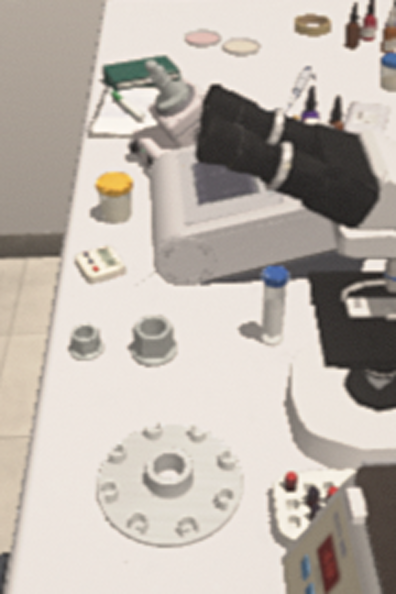

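View pics/top0z.png

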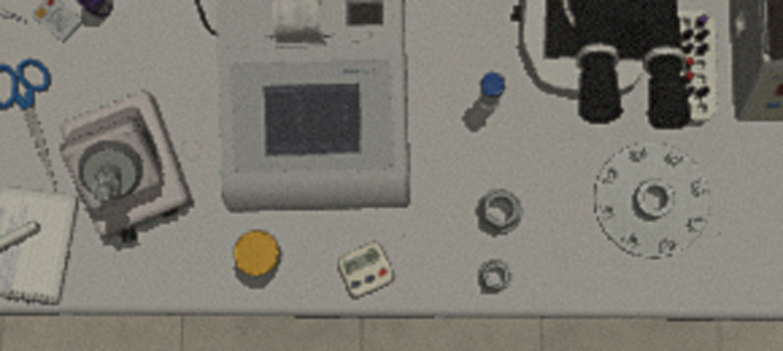

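```bash
python3 - <<'E'
from h import *
Ks,Es=cal('side');Kt,Et=cal('top')
def tri(a,b):
    P=cv2.triangulatePoints(Ks@Es[:3],Kt@Et[:3],np.array(a,float),np.array(b,float));return (P[:3]/P[3]).ravel()
f=tri((249.5,133.2),(140.7,201.9));t=tri((239.5,119.5),(138.5,209.6))
print(f,t,t-f,np.linalg.norm(t-f), onz(Kt,Et,(140.7,201.9),135),onz(Kt,Et,(138.5,209.6),135+66))
st=arm.state();print(st['t']);M=R.from_quat(st['orientation']).as_matrix();print(M.round(3))
for c in (Es,Et): print(-c[:3,:3].T@c[:3,3])
E
```

```text
[516.37849661 428.34919438 130.52795876] [481.47030867 413.57787316 194.08425555] [-34.90818793 -14.77132122  63.55629678] 74.00119172286405 [515.00845054 426.82624973 135.        ] [480.94217161 411.36365253 201.        ]
1.2
[[ 0.     0.329  0.944]
 [-0.     0.944 -0.329]
 [-1.     0.     0.   ]]
[ 508.65571872 -860.80770485  733.38363101]
[ 342.18286311   11.40310029 1431.91498971]
```

```bash
cat >> h.py <<'E'
def Rax(a,zhint):
    """tool x = -a ; tool z close to zhint"""
    x=-np.array(a,float)/np.linalg.norm(a); z=np.array(zhint,float); z-=x*(z@x); z/=np.linalg.norm(z); return np.column_stack([x,np.cross(z,x),z])
def plan(p,M,g=1,step=45,ang=0.145,n=None):
    st=arm.state(); p0=np.array(st['eef_pos']); M0=R.from_quat(st['orientation'])
    M=R.from_matrix(M); w=(M0.inv()*M).as_rotvec(); dp=np.array(p)-p0
    N=n or max(1,int(np.ceil(max(np.linalg.norm(dp)/step,np.linalg.norm(w)/ang))))
    print('t',round(st['t'],2),'tcp',p0.round(1),'dp',dp.round(1),'w',w.round(3),'N',N,'j',np.round(st['joint_pos'],2),'open',round(st['opening'],1),'F',np.round(st['contact_force'],1),'T',np.round(st['ft_torque'],2))
    rows=[]
    for i in range(N):
        Mi=M0*R.from_rotvec(w*i/N); s=Mi.inv().apply(dp/N)
        rows.append([round(float(v),1) for v in s]+[round(float(v),3) for v in w/N]+[g])
    while len(rows)%5: rows.append([0,0,0,0,0,0,g])
    for i in range(0,len(rows),5): print(json.dumps(rows[i:i+5]))
def spin(az=203.0,lean=30):
    a=np.radians(az);l=np.radians(lean); return np.array([np.cos(a)*np.sin(l),np.sin(a)*np.sin(l),np.cos(l)])
E
python3 - <<'E'
from h import *
a=spin(); F=np.array([515,427,135.]); plan(F+196*a,Rax(a,(.92,.39,.5)))
E
```

```text
t 1.2 tcp [205.4 590.3 231.3] dp [ 219.4 -201.6   73.5] w [-0.719 -0.499  0.193] N 7 j [-1.28  0.42 -0.01  1.61  0.    1.11 -0.05] open 85.4 F [ 0.9  0.8 -0.2] T [-0.03  0.   -0.05]
[[-10.5, -16.9, 39.1, -0.103, -0.071, 0.028, 1], [-8.3, -20.6, 37.8, -0.103, -0.071, 0.028, 1], [-6.2, -24.2, 36.0, -0.103, -0.071, 0.028, 1], [-4.5, -27.6, 33.7, -0.103, -0.071, 0.028, 1], [-3.0, -30.9, 31.0, -0.103, -0.071, 0.028, 1]]
[[-1.7, -33.8, 27.9, -0.103, -0.071, 0.028, 1], [-0.9, -36.5, 24.3, -0.103, -0.071, 0.028, 1], [0, 0, 0, 0, 0, 0, 1], [0, 0, 0, 0, 0, 0, 1], [0, 0, 0, 0, 0, 0, 1]]
```

```bash
python3 -m creep '[[-10,-17,39,-0.103,-0.071,0.028,1],[-8,-21,38,-0.103,-0.071,0.028,1],[-6,-24,36,-0.103,-0.071,0.028,1],[-4.5,-28,34,-0.103,-0.071,0.028,1],[-3,-31,31,-0.103,-0.071,0.028,1]]'
python3 - <<'E'
from h import *
a=spin(); F=np.array([515,427,135.]); plan(F+196*a,Rax(a,(.92,.39,.5)))
E
```

```text
t: 1.7
eef_pos: [364.7, 445.6, 283.1]
orientation: [-0.046, 0.557, 0.101, 0.823]
contact_force: [0.8, 0.7, 0.2]
opening: 85.6
t 1.7 tcp [364.7 445.6 283.1] dp [ 60.1 -56.9  21.7] w [-0.18  -0.135  0.047] N 2 j [-1.13  0.13  0.05  1.93  0.35  0.83  0.5 ] open 85.6 F [0.8 0.7 0.2] T [-0.06  0.28  0.  ]
[[-2.5, -33.9, 26.0, -0.09, -0.067, 0.023, 1], [-1.7, -36.0, 23.0, -0.09, -0.067, 0.023, 1], [0, 0, 0, 0, 0, 0, 1], [0, 0, 0, 0, 0, 0, 1], [0, 0, 0, 0, 0, 0, 1]]
```

Rows are tracked almost exactly.

```bash
python3 -m creep '[[-2.5,-34,26,-0.09,-0.067,0.023,1],[-1.7,-36,23,-0.09,-0.067,0.023,1],[0,0,0,0,0,0,1],[0,0,0,0,0,0,1],[0,0,0,0,0,0,1]]'
python3 - <<'E'
from h import *
st=arm.state(); im=arm.read_camera('wrist'); save('w1',im); save('w1z',im[60:320,120:400],2.2)
np.savez('w1.npz',im=im,p=st['eef_pos'],q=st['orientation'])
a=spin(); F=np.array([515,427,135.]); K,E=cal('wrist',st)
print(st['eef_pos'],proj(K,E,[F,F+33*a,F+56.6*a,F+76*a]).round(1), st['joint_pos'].round(2))
E
```

```text
t: 2.2
eef_pos: [430.0, 381.4, 308.3]
orientation: [-0.101, 0.485, 0.174, 0.851]
contact_force: [-0.1, 0.9, 0.2]
opening: 85.7
[429.97513067 381.38530082 308.29658123] [[261.9 169. ]
 [262.6 174.4]
 [263.3 179. ]
 [263.9 183.3]] [-1.03  0.02  0.11  2.03  0.42  0.66  0.79]
```

View pics/w1z.png

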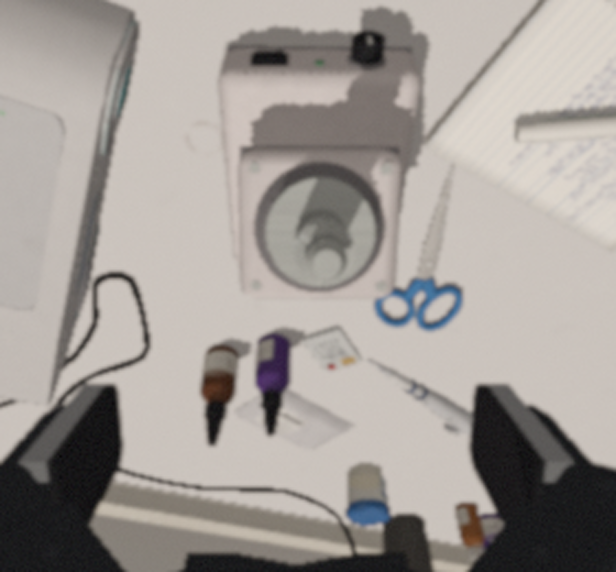

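```bash
python3 - <<'E'
from h import *
a=spin(); F=np.array([513,424,135.])
M=Rax(a,(.92,.39,.5))@R.from_rotvec([0,0,0.6]).as_matrix()
plan(F+35*a-M@np.array([85,-1,-6]),M)
E
```

```text
t 2.25 tcp [429.8 381.8 308.2] dp [ 57.8 -19.8 -78.7] w [0.009 0.008 0.601] N 5 j [-1.03  0.02  0.11  2.03  0.42  0.66  0.79] open 85.2 F [0.5 0.1 0.6] T [-0.19  0.51  0.05]
[[18.2, -8.1, -0.2, 0.002, 0.002, 0.12, 1], [17.1, -10.3, -0.2, 0.002, 0.002, 0.12, 1], [15.7, -12.2, -0.1, 0.002, 0.002, 0.12, 1], [14.1, -14.0, -0.1, 0.002, 0.002, 0.12, 1], [12.3, -15.6, -0.0, 0.002, 0.002, 0.12, 1]]
```

```bash
python3 -m creep '[[18,-8,0,0.002,0.002,0.12,1],[17,-10,0,0.002,0.002,0.12,1],[16,-12,0,0.002,0.002,0.12,1],[14,-14,0,0.002,0.002,0.12,1],[12,-16,0,0.002,0.002,0.12,1]]'
python3 - <<'E'
from h import *
st=arm.state(); im=arm.read_camera('wrist'); save('w2',im); save('w2z',im[60:320,120:400],2.2)
np.savez('w2.npz',im=im,p=st['eef_pos'],q=st['orientation'])
a=spin(); F=np.array([513,424,135.])
M=Rax(a,(.92,.39,.5))@R.from_rotvec([0,0,-0.6]).as_matrix()
plan(F+35*a-M@np.array([85,-1,-6]),M)
E
```

```text
t: 2.75
eef_pos: [445.9, 372.2, 258.1]
orientation: [-0.031, 0.521, 0.311, 0.794]
contact_force: [0.7, -0.2, -1.0]
opening: 85.4
t 2.8 tcp [446.8 370.7 256.7] dp [  3.8  79.8 -28.1] w [ 0.037 -0.05  -0.932] N 7 j [-0.78  0.09  0.17  2.1  -0.53  0.49  1.87] open 85.6 F [ 1.3 -4.9 -3.3] T [-0.74  0.24 -0.1 ]
[[8.8, 7.7, 2.9, 0.005, -0.007, -0.133, 1], [7.7, 8.9, 2.8, 0.005, -0.007, -0.133, 1], [6.5, 9.8, 2.7, 0.005, -0.007, -0.133, 1], [5.2, 10.6, 2.6, 0.005, -0.007, -0.133, 1], [3.7, 11.2, 2.5, 0.005, -0.007, -0.133, 1]]
[[2.2, 11.6, 2.4, 0.005, -0.007, -0.133, 1], [0.7, 11.9, 2.3, 0.005, -0.007, -0.133, 1], [0, 0, 0, 0, 0, 0, 1], [0, 0, 0, 0, 0, 0, 1], [0, 0, 0, 0, 0, 0, 1]]
```

View pics/w2z.png

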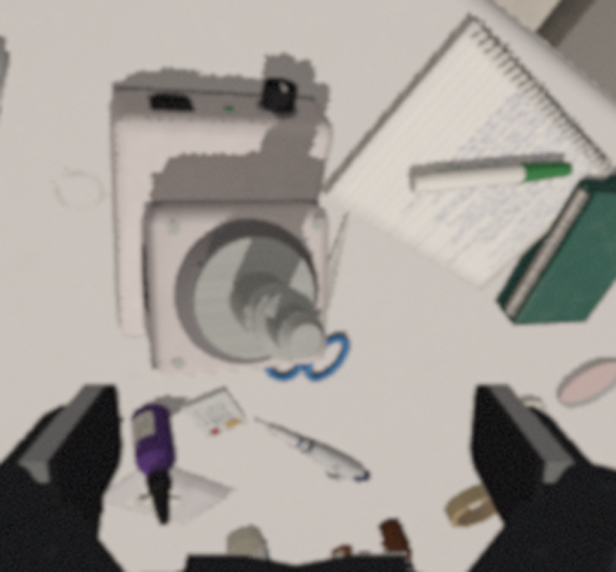

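```bash
python3 - <<'E'
from h import *
def dr(n,box,s):
    d=np.load(n+'.npz');im=d['im'];K,E=cal('wrist',dict(eef_pos=d['p'],orientation=d['q']))
    x0,y0,x1,y1=box
    big=cv2.resize(im[y0:y1,x0:x1],None,fx=s,fy=s,interpolation=cv2.INTER_CUBIC)
    return big
a=dr('w1',(215,120,315,205),6);b=dr('w2',(180,140,290,235),5.4)
save('w1zz',a);save('w2zz',b)
E
```

```text
(no output)
```

View pics/w1zz.png

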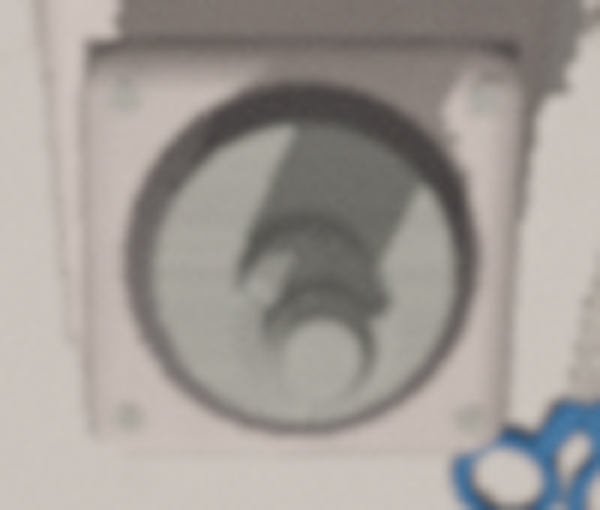

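View pics/w2zz.png

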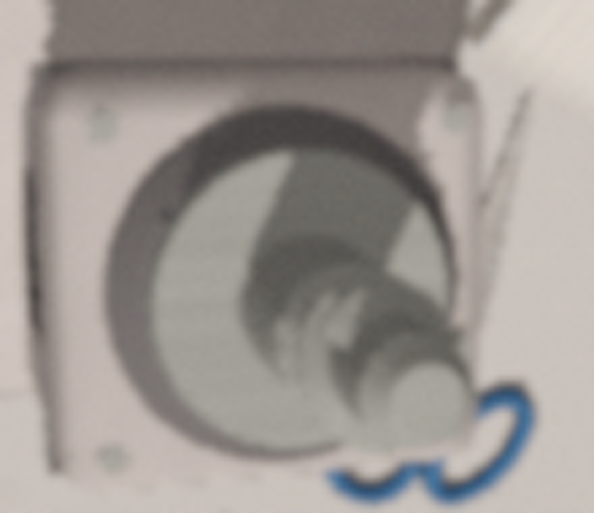

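```bash
cat > fit.py <<'E'
from h import *
from scipy.optimize import least_squares
obs=[]
for n,f,t in [('w1',(265.4,165.5),(268.2,178.2)),('w2',(235.0,194.5),(259.3,213.0))]:
    d=np.load(n+'.npz');K,E=cal('wrist',dict(eef_pos=d['p'],orientation=d['q'])); obs.append((K,E,f,t,1,n))
Ks,Es=cal('side');Kt,Et=cal('top')
obs.append((Ks,Es,(249.5,133.2),(239.5,119.5),.7,'side'));obs.append((Kt,Et,(140.7,201.9),(138.5,209.6),.7,'top'))
def res(v,full=False):
    F=v[:3];a=spin(v[3],v[4]);r=[]
    for K,E,f,t,w,n in obs:
        e=np.r_[proj(K,E,F)[0]-f,proj(K,E,F+76*a)[0]-t]; r+=list(e*w)
        if full: print(n,e.round(1))
    return np.r_[r,(v[2]-135)/1.,(v[4]-30)/.3]
s=least_squares(res,[515,427,135,203,30]);print(s.x.round(2));res(s.x,True)
E
python3 fit.py
```

```text
[508.69 428.32 133.92 201.64  30.06]
w1 [-0.8 -0.2  0.1  0.5]
w2 [ 0.4  0.6 -0.5  0.3]
side [-2.2 -0.7 -2.2 -1.5]
top [-0.4  1.9 -0.9  2.4]
```

```bash
python3 - <<'E'
from h import *
a=spin(201.6); F=np.array([510,427,135.])
M=Rax(a,(.92,.39,.5))@R.from_rotvec([-np.pi/2,0,0]).as_matrix()
plan(F+150*a,M)
E
```

```text
t 2.8 tcp [446.8 370.7 256.7] dp [-6.5 28.7  8.2] w [-1.534  0.226 -0.314] N 11 j [-0.78  0.09  0.17  2.1  -0.53  0.49  1.87] open 85.6 F [ 1.3 -4.9 -3.3] T [-0.74  0.24 -0.1 ]
[[0.4, 2.6, 0.8, -0.139, 0.021, -0.029, 1], [0.3, 2.5, 1.2, -0.139, 0.021, -0.029, 1], [0.2, 2.3, 1.5, -0.139, 0.021, -0.029, 1], [0.1, 2.1, 1.8, -0.139, 0.021, -0.029, 1], [0.0, 1.8, 2.1, -0.139, 0.021, -0.029, 1]]
[[-0.1, 1.5, 2.3, -0.139, 0.021, -0.029, 1], [-0.1, 1.1, 2.5, -0.139, 0.021, -0.029, 1], [-0.2, 0.8, 2.7, -0.139, 0.021, -0.029, 1], [-0.3, 0.4, 2.7, -0.139, 0.021, -0.029, 1], [-0.4, -0.0, 2.8, -0.139, 0.021, -0.029, 1]]
[[-0.4, -0.4, 2.7, -0.139, 0.021, -0.029, 1], [0, 0, 0, 0, 0, 0, 1], [0, 0, 0, 0, 0, 0, 1], [0, 0, 0, 0, 0, 0, 1], [0, 0, 0, 0, 0, 0, 1]]
```

```bash
python3 -m creep '[[0.4,2.6,0.8,-0.139,0.021,-0.029,1],[0.3,2.5,1.2,-0.139,0.021,-0.029,1],[0.2,2.3,1.5,-0.139,0.021,-0.029,1],[0,2,1.8,-0.139,0.021,-0.029,1],[0,1.8,2,-0.139,0.021,-0.029,1]]'
python3 -m creep '[[0,1.5,2.3,-0.139,0.021,-0.029,1],[0,1,2.5,-0.139,0.021,-0.029,1],[0,1,2.7,-0.139,0.021,-0.029,1],[0,0,2.7,-0.139,0.021,-0.029,1],[0,0,3,-0.139,0.021,-0.029,1]]'
python3 - <<'E'
from h import *
a=spin(201.6); F=np.array([510,427,135.])
M=Rax(a,(.92,.39,.5))@R.from_rotvec([-np.pi,0,0]).as_matrix()
plan(F+150*a,M)
E
```

```text
t: 3.3
eef_pos: [443.4, 385.3, 258.2]
orientation: [-0.361, 0.42, 0.413, 0.723]
contact_force: [0.7, -1.3, 0.2]
opening: 85.4
t: 3.8
eef_pos: [438.8, 405.9, 261.5]
orientation: [0.646, -0.255, -0.459, -0.554]
contact_force: [1.0, 0.4, -0.5]
opening: 85.5
t 3.8 tcp [438.8 405.9 261.5] dp [ 1.4 -6.5  3.4] w [-1.662  0.016 -0.015] N 12 j [-1.02  0.13  0.1   2.01  0.44  0.6   2.21] open 85.5 F [ 1.   0.4 -0.5] T [-0.19  0.44 -0.  ]
[[-0.3, -0.1, -0.5, -0.138, 0.001, -0.001, 1], [-0.3, -0.0, -0.5, -0.138, 0.001, -0.001, 1], [-0.3, 0.1, -0.5, -0.138, 0.001, -0.001, 1], [-0.3, 0.1, -0.5, -0.138, 0.001, -0.001, 1], [-0.3, 0.2, -0.5, -0.138, 0.001, -0.001, 1]]
[[-0.3, 0.3, -0.5, -0.138, 0.001, -0.001, 1], [-0.3, 0.3, -0.4, -0.138, 0.001, -0.001, 1], [-0.3, 0.4, -0.4, -0.138, 0.001, -0.001, 1], [-0.3, 0.4, -0.3, -0.138, 0.001, -0.001, 1], [-0.3, 0.5, -0.3, -0.138, 0.001, -0.001, 1]]
[[-0.3, 0.5, -0.2, -0.138, 0.001, -0.001, 1], [-0.3, 0.5, -0.1, -0.138, 0.001, -0.001, 1], [0, 0, 0, 0, 0, 0, 1], [0, 0, 0, 0, 0, 0, 1], [0, 0, 0, 0, 0, 0, 1]]
```

```bash
python3 -m creep '[[0,0,0,0,0,0,1],[0,0,0,0,0,0,1],[0,0,0,0,0,0,1],[0,0,0,0,0,0,1],[0,0,0,0,0,0,1]]'
python3 - <<'E'
from h import *
st=arm.state(); im=arm.read_camera('wrist'); save('w3',im)
np.savez('w3.npz',im=im,p=st['eef_pos'],q=st['orientation']);print(st['eef_pos'],arm.state()['eef_pos'])
a=spin(201.6); F=np.array([510,427,135.]); K,E=cal('wrist',st)
u=proj(K,E,[F,F+76*a]).round(1);print(u)
x0,y0=(u[0]-[55,45]).astype(int);print(x0,y0)
save('w3zz',im[y0:y0+90,x0:x0+110],6)
E
```

```text
t: 4.3
eef_pos: [437.4, 408.5, 261.3]
orientation: [0.644, -0.256, -0.459, -0.556]
contact_force: [-0.4, -0.1, 0.3]
opening: 85.6
[437.43207535 408.49609383 261.27368066] [437.48617534 408.45782626 261.31118538]
[[249.3 174.2]
 [249.5 192.7]]
194 129
```

View pics/w3zz.png

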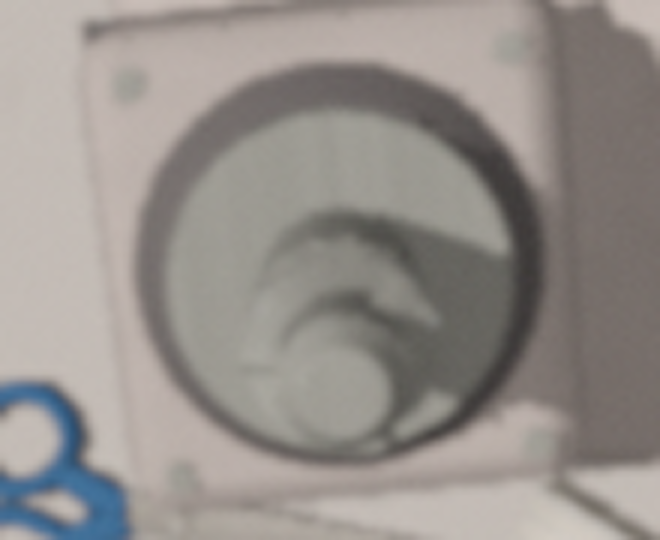

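```bash
sed -i "s/('w2',(235.0,194.5),(259.3,213.0))/('w2',(235.0,194.5),(259.3,213.0)),('w3',(250.3,175.8),(250.3,194.1))/" fit.py; python3 fit.py; cat >> fit.py <<'E'
print('no side/top'); obs=[o for o in obs if o[5][0]=='w']
s=least_squares(res,[515,427,135,203,30]);print(s.x.round(2));res(s.x,True)
obs=[o for o in obs if o[5]!='w2']; print('w1,w3')
s=least_squares(res,[515,427,135,203,30]);print(s.x.round(2));res(s.x,True)
E
python3 fit.py
```

```text
[508.54 429.31 133.54 201.84  30.04]
w1 [-1.   0.2 -0.4  0.9]
w2 [ 0.   0.9 -1.2  0.7]
w3 [0.2 0.5 0.9 1. ]
side [-2.3 -0.7 -2.2 -1.5]
top [-0.7  1.9 -1.1  2.4]
[508.54 429.31 133.54 201.84  30.04]
w1 [-1.   0.2 -0.4  0.9]
w2 [ 0.   0.9 -1.2  0.7]
w3 [0.2 0.5 0.9 1. ]
side [-2.3 -0.7 -2.2 -1.5]
top [-0.7  1.9 -1.1  2.4]
no side/top
[507.81 428.99 134.21 201.98  30.02]
w1 [-1.   0.  -0.4  0.8]
w2 [ 0.2  0.8 -0.9  0.7]
w3 [0.6 0.6 1.3 1.2]
w1,w3
[508.11 429.24 134.32 202.83  30.03]
w1 [-0.9  0.3 -0.9  1.1]
w3 [0.2 0.8 0.8 0.7]
```

```bash
python3 - <<'E'
from h import *
Ks,Es=cal('side');Kt,Et=cal('top')
def tri(a,b):
    P=cv2.triangulatePoints(Ks@Es[:3],Kt@Et[:3],np.array(a,float),np.array(b,float));return (P[:3]/P[3]).ravel()
for a,b in [((268,140),(321,180)),((267,158),(347,182)),((262,158),(347,180))]:
    p=tri(a,b);print(p.round(),proj(Ks,Es,p).round()-a)
for z in (200,300,400): print(onz(Kt,Et,(321,186),z).round(),onz(Kt,Et,(347,187),z).round())
a=spin(202.3)
st=arm.state(); print(st['joint_pos'].round(2))
M=Rax([0,0,1],(1,0,0))
plan([450,200,300],M)
E
```

```text
[ 550. -154.  386.] [[-1.  0.]]
[ 544. -228.  383.] [[-1.  0.]]
[ 542. -228.  385.] [[ 3. -1.]]
[ 563. -183.  200.] [ 560. -269.  200.]
[ 545. -168.  300.] [ 543. -246.  300.]
[ 527. -152.  400.] [ 525. -223.  400.]
[-1.02  0.13  0.09  2.01  0.44  0.6   2.2 ]
t 4.35 tcp [437.5 408.5 261.3] dp [  12.5 -208.5   38.7] w [1.827 0.497 0.307] N 14 j [-1.02  0.13  0.09  2.01  0.44  0.6   2.2 ] open 85.3 F [0.4 0.8 0.3] T [-0.25  0.45 -0.01]
[[-4.7, 1.7, -14.3, 0.131, 0.035, 0.022, 1], [-4.2, -0.1, -14.6, 0.131, 0.035, 0.022, 1], [-3.7, -2.0, -14.6, 0.131, 0.035, 0.022, 1], [-3.2, -3.8, -14.3, 0.131, 0.035, 0.022, 1], [-2.8, -5.6, -13.8, 0.131, 0.035, 0.022, 1]]
[[-2.5, -7.3, -13.1, 0.131, 0.035, 0.022, 1], [-2.2, -8.8, -12.1, 0.131, 0.035, 0.022, 1], [-2.0, -10.3, -10.9, 0.131, 0.035, 0.022, 1], [-1.9, -11.6, -9.6, 0.131, 0.035, 0.022, 1], [-1.9, -12.7, -8.1, 0.131, 0.035, 0.022, 1]]
[[-1.9, -13.6, -6.4, 0.131, 0.035, 0.022, 1], [-2.0, -14.3, -4.6, 0.131, 0.035, 0.022, 1], [-2.2, -14.7, -2.8, 0.131, 0.035, 0.022, 1], [-2.4, -14.9, -1.0, 0.131, 0.035, 0.022, 1], [0, 0, 0, 0, 0, 0, 1]]
```

```bash
python3 - <<'E'
from h import *
M=Rax([0,0,1],(1,-.2,0))
plan([420,-60,290],M)
E
```

```text
t 4.35 tcp [437.5 408.5 261.3] dp [ -17.5 -468.5   28.7] w [2.018 0.542 0.265] N 15 j [-1.02  0.13  0.09  2.01  0.44  0.6   2.2 ] open 85.3 F [0.4 0.8 0.3] T [-0.25  0.45 -0.01]
[[-7.8, 7.9, -29.3, 0.135, 0.036, 0.018, 1], [-6.6, 4.0, -30.3, 0.135, 0.036, 0.018, 1], [-5.5, -0.0, -30.8, 0.135, 0.036, 0.018, 1], [-4.4, -4.1, -30.7, 0.135, 0.036, 0.018, 1], [-3.4, -8.1, -30.0, 0.135, 0.036, 0.018, 1]]
[[-2.5, -12.0, -28.8, 0.135, 0.036, 0.018, 1], [-1.8, -15.7, -27.0, 0.135, 0.036, 0.018, 1], [-1.1, -19.2, -24.7, 0.135, 0.036, 0.018, 1], [-0.7, -22.3, -21.9, 0.135, 0.036, 0.018, 1], [-0.3, -25.1, -18.8, 0.135, 0.036, 0.018, 1]]
[[-0.2, -27.3, -15.2, 0.135, 0.036, 0.018, 1], [-0.2, -29.1, -11.4, 0.135, 0.036, 0.018, 1], [-0.4, -30.4, -7.4, 0.135, 0.036, 0.018, 1], [-0.7, -31.1, -3.3, 0.135, 0.036, 0.018, 1], [-1.3, -31.3, 0.9, 0.135, 0.036, 0.018, 1]]
```

```bash
python3 -m creep '[[-8,8,-29,0.135,0.036,0.018,1],[-7,4,-30,0.135,0.036,0.018,1],[-5.5,0,-31,0.135,0.036,0.018,1],[-4.5,-4,-31,0.135,0.036,0.018,1],[-3.5,-8,-30,0.135,0.036,0.018,1]]'
python3 -m creep '[[-2.5,-12,-29,0.135,0.036,0.018,1],[-2,-16,-27,0.135,0.036,0.018,1],[-1,-19,-25,0.135,0.036,0.018,1],[-0.7,-22,-22,0.135,0.036,0.018,1],[0,-25,-19,0.135,0.036,0.018,1]]'
python3 -m creep '[[0,-27,-15,0.135,0.036,0.018,1],[0,-29,-11,0.135,0.036,0.018,1],[-0.4,-30,-7,0.135,0.036,0.018,1],[-0.7,-31,-3,0.135,0.036,0.018,1],[-1.3,-31,1,0.135,0.036,0.018,1]]'
python3 - <<'E'
from h import *
M=Rax([0,0,1],(1,-.4,0))
plan([420,-250,240],M)
E
```

```text
t: 4.85
eef_pos: [428.7, 249.0, 270.7]
orientation: [-0.441, 0.476, 0.308, 0.695]
contact_force: [0.1, -0.5, -0.1]
opening: 85.6
t: 5.35
eef_pos: [415.0, 86.7, 279.3]
orientation: [-0.176, 0.634, 0.115, 0.744]
contact_force: [0.5, -0.1, 0.3]
opening: 85.4
t: 5.85
eef_pos: [398.1, -73.7, 286.7]
orientation: [0.113, 0.706, -0.092, 0.693]
contact_force: [0.9, 0.0, -0.3]
opening: 85.4
t 5.85 tcp [398.1 -73.7 286.7] dp [  21.9 -176.3  -46.7] w [ 0.089 -0.025 -0.025] N 5 j [-0.53 -0.07  0.64  2.05  0.01  1.16  1.38] open 85.4 F [ 0.9  0.  -0.3] T [-0.03 -0.01 -0.  ]
[[8.1, -32.8, 14.5, 0.018, -0.005, -0.005, 1], [8.4, -32.5, 15.1, 0.018, -0.005, -0.005, 1], [8.6, -32.1, 15.6, 0.018, -0.005, -0.005, 1], [8.8, -31.8, 16.1, 0.018, -0.005, -0.005, 1], [9.1, -31.5, 16.7, 0.018, -0.005, -0.005, 1]]
```

```bash
python3 -m creep '[[8,-33,14.5,0.018,-0.005,-0.005,1],[8.4,-32.5,15,0.018,-0.005,-0.005,1],[8.6,-32,15.6,0.018,-0.005,-0.005,1],[9,-32,16,0.018,-0.005,-0.005,1],[9,-31.5,16.7,0.018,-0.005,-0.005,1]]'
python3 - <<'E'
from h import *
st=arm.state(); im=arm.read_camera('wrist'); save('w4',im,1.5);np.savez('w4.npz',im=im,p=st['eef_pos'],q=st['orientation'])
print(st['joint_pos'].round(2),[(np.round(b['extent'],1).tolist(),round(b['confidence'],2)) for b in arm.boxes_of('disc_center','wrist')])
K,E=cal('wrist',st);print(proj(K,E,[[490,-283,6],[490,-283,30]]))
E
```

```text
t: 6.35
eef_pos: [418.5, -259.2, 240.8]
orientation: [0.14, 0.691, -0.138, 0.696]
contact_force: [1.1, 1.3, -0.2]
opening: 85.4
[-0.25  0.22  0.86  1.95 -0.2   1.05  1.87] [([256.3, 219.2, 108.2, 99.1], 0.64)]
[[257.97330289 215.99261555]
 [258.2918633  222.01383049]]
```

View pics/w4.png

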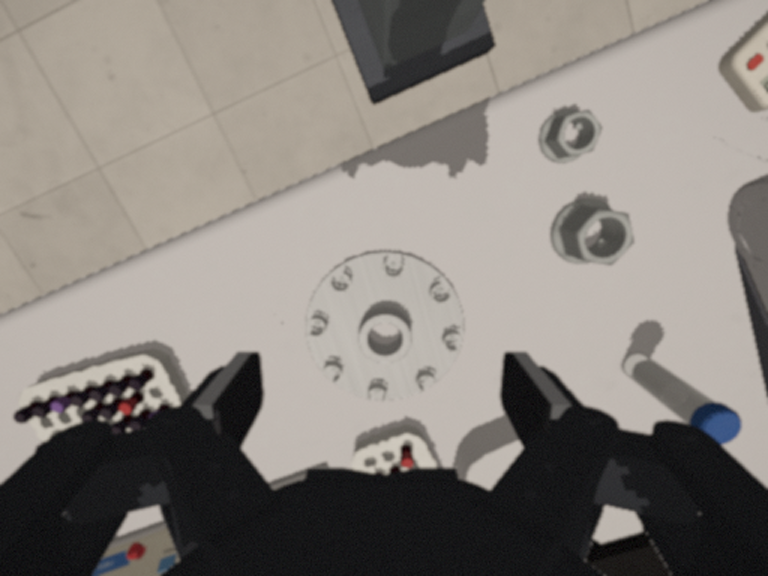

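```bash
python3 - <<'E'
from h import *
d=np.load('w4.npz');st=dict(eef_pos=d['p'],orientation=d['q']);K,E=cal('wrist',st)
print(onz(K,E,(256.7-.17,217-.17),3).round(1),onz(K,E,(256.5-.17,224.7-.17),30).round(1))
c=onz(K,E,(256.5,217),3)
print([ (np.degrees(np.arctan2(*(onz(K,E,(u/1.5,v/1.5),13)[:2]-c[:2])[::-1]))%45).round(1) for u,v in [(394,264),(440,289),(452,338),(427,377),(377,388),(332,370),(318,322),(341,278)]])
E
```

```text
[ 491.5 -285.9    3. ] [ 492.5 -287.1   30. ]
[np.float64(15.0), np.float64(15.2), np.float64(14.1), np.float64(16.8), np.float64(15.3), np.float64(16.8), np.float64(15.7), np.float64(16.1)]
```

```bash
python3 - <<'E'
from h import *
z=np.radians(-51.9)
plan([492,-286.5,110],Rax([0,0,1],(np.cos(z),np.sin(z),0)))
E
```

```text
t 6.45 tcp [ 417.5 -261.5  240.1] dp [  74.5  -25.  -130.1] w [ 0.505  0.003 -0.003] N 4 j [-0.25  0.23  0.86  1.95 -0.2   1.05  1.87] open 85.6 F [-0.5  0.1 -0.3] T [ 0.1   0.06 -0.01]
[[32.6, 1.5, 19.5, 0.126, 0.001, -0.001, 1], [32.6, 3.9, 19.2, 0.126, 0.001, -0.001, 1], [32.6, 6.3, 18.5, 0.126, 0.001, -0.001, 1], [32.5, 8.6, 17.6, 0.126, 0.001, -0.001, 1], [0, 0, 0, 0, 0, 0, 1]]
```

```bash
python3 -m creep '[[32,1.5,19.5,0.126,0,0,1],[32,4,19,0.126,0,0,1],[32,6.3,18.5,0.126,0,0,1],[32,8.6,17.6,0.126,0,0,1],[0,0,0,0,0,0,1]]'
python3 - <<'E'
from h import *
st=arm.state(); im=arm.read_camera('wrist'); save('w5',im,1.5);np.savez('w5.npz',im=im,p=st['eef_pos'],q=st['orientation'])
save('s5',arm.read_camera('side'),1.5)
z=np.radians(-51.9)
plan([492,-286.5,40],Rax([0,0,1],(np.cos(z),np.sin(z),0)))
E
```

```text
t: 6.95
eef_pos: [496.1, -287.6, 108.7]
orientation: [0.319, 0.63, -0.315, 0.635]
contact_force: [-1.0, 0.6, 1.0]
opening: 85.4
t 7.05 tcp [ 495.6 -288.6  112.7] dp [ -3.6   2.1 -72.7] w [-0.018  0.008 -0.011] N 2 j [-0.13  0.6   0.81  1.87 -0.56  0.9   1.59] open 85.6 F [-0.5  0.9  0.7] T [-0.03  0.04 -0.02]
[[36.3, -1.2, -2.2, -0.009, 0.004, -0.005, 1], [36.3, -1.0, -2.1, -0.009, 0.004, -0.005, 1], [0, 0, 0, 0, 0, 0, 1], [0, 0, 0, 0, 0, 0, 1], [0, 0, 0, 0, 0, 0, 1]]
```

View pics/w5.png

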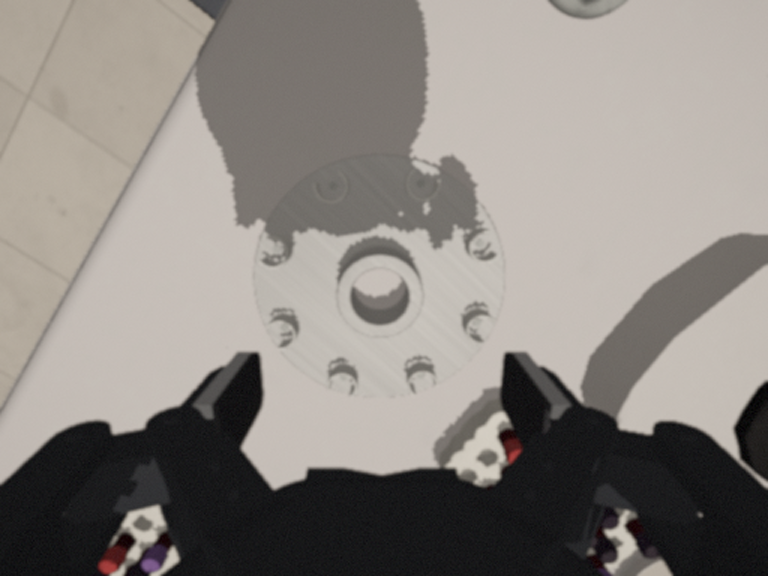

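View pics/s5.png

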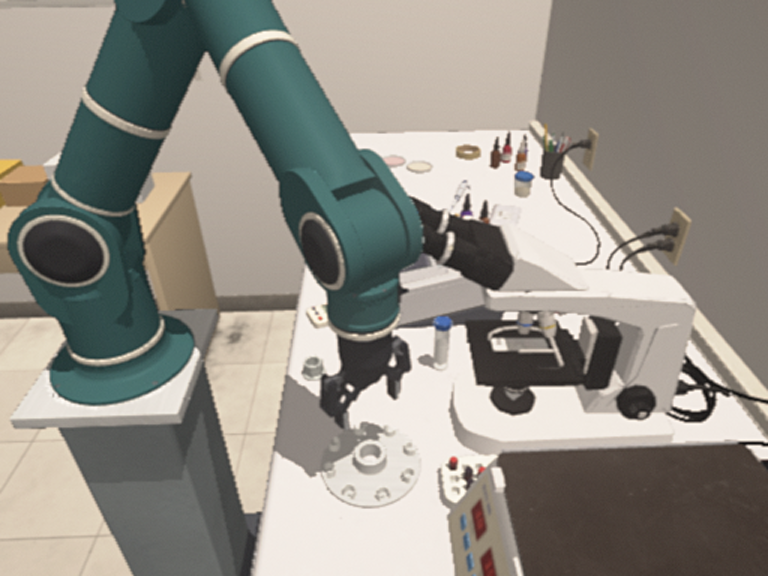

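```bash
python3 - <<'E'
from h import *
d=np.load('w5.npz');st=dict(eef_pos=d['p'],orientation=d['q']);K,E=cal('wrist',st)
print(onz(K,E,(252.5,183.5),4).round(1),onz(K,E,(253.8,196.5),30).round(1))
z=np.radians(-96.9); zd=np.array([np.cos(z),np.sin(z),0]); t=.2
x=np.array([0,0,-np.cos(t)])-np.sin(t)*zd
C=np.array([492,-286,20.]); M=Rax(-x,zd); print(M.round(2))
plan(C-x*80,M)
E
```

```text
[ 490.5 -282.9    4. ] [ 494.5 -286.5   30. ]
[[ 0.02  0.99 -0.12]
 [ 0.2  -0.12 -0.97]
 [-0.98 -0.   -0.2 ]]
t 7.05 tcp [ 495.6 -288.6  112.7] dp [ -5.5 -13.2 -14.3] w [0.766 0.193 0.063] N 6 j [-0.13  0.6   0.81  1.87 -0.56  0.9   1.59] open 85.6 F [-0.5  0.9  0.7] T [-0.03  0.04 -0.02]
[[2.4, -2.1, 1.2, 0.128, 0.032, 0.011, 1], [2.3, -1.9, 1.5, 0.128, 0.032, 0.011, 1], [2.2, -1.7, 1.8, 0.128, 0.032, 0.011, 1], [2.1, -1.5, 2.1, 0.128, 0.032, 0.011, 1], [2.1, -1.3, 2.3, 0.128, 0.032, 0.011, 1]]
[[2.0, -1.0, 2.6, 0.128, 0.032, 0.011, 1], [0, 0, 0, 0, 0, 0, 1], [0, 0, 0, 0, 0, 0, 1], [0, 0, 0, 0, 0, 0, 1], [0, 0, 0, 0, 0, 0, 1]]
```

```bash
python3 -m creep '[[0,-2,1.2,0.128,0.032,0.011,1],[0,-2,1.5,0.128,0.032,0.011,1],[0,-2,2,0.128,0.032,0.011,1],[0,-1.5,2,0.128,0.032,0.011,1],[0,-1.3,2.3,0.128,0.032,0.011,1]]'
python3 -m creep '[[0,-1,2.6,0.128,0.032,0.011,1],[0,0,0,0,0,0,1],[0,0,0,0,0,0,1],[0,0,0,0,0,0,1],[0,0,0,0,0,0,1]]'
cat >> h.py <<'E'
def disct():
    z=np.radians(-96.9); zd=np.array([np.cos(z),np.sin(z),0]); t=.2
    x=np.array([0,0,-np.cos(t)])-np.sin(t)*zd
    return x,Rax(-x,zd)
E
python3 - <<'E'
from h import *
st=arm.state(); im=arm.read_camera('wrist'); save('w6',im,1.5);np.savez('w6.npz',im=im,p=st['eef_pos'],q=st['orientation'])
save('s6',arm.read_camera('side'),1.5)
x,M=disct();C=np.array([492.3,-285.5,20.]); plan(C+9.2*x,M,n=4)
E
```

```text
t: 7.55
eef_pos: [491.7, -299.0, 122.4]
orientation: [0.548, 0.534, -0.449, 0.461]
contact_force: [-0.3, -0.0, 0.0]
opening: 85.6
t: 8.05
eef_pos: [490.9, -301.8, 129.3]
orientation: [0.588, 0.508, -0.467, 0.423]
contact_force: [0.2, 0.2, -0.9]
opening: 85.7
t 8.15 tcp [ 490.8 -301.9  129. ] dp [   1.7   18.2 -118.1] w [-0.002 -0.008 -0.024] N 4 j [-0.04  0.67  0.9   1.79 -0.77  1.15  1.06] open 85.6 F [-0.2 -0.8  0. ] T [-0.23 -0.01 -0.01]
[[29.8, -0.8, 1.6, -0.001, -0.002, -0.006, 1], [29.8, -0.7, 1.6, -0.001, -0.002, -0.006, 1], [29.8, -0.5, 1.5, -0.001, -0.002, -0.006, 1], [29.8, -0.3, 1.5, -0.001, -0.002, -0.006, 1], [0, 0, 0, 0, 0, 0, 1]]
```

View pics/w6.png

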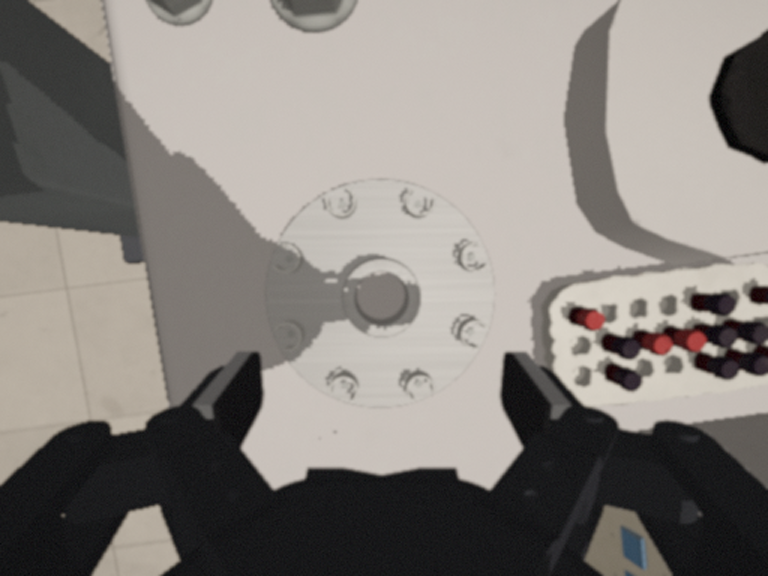

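View pics/s6.png

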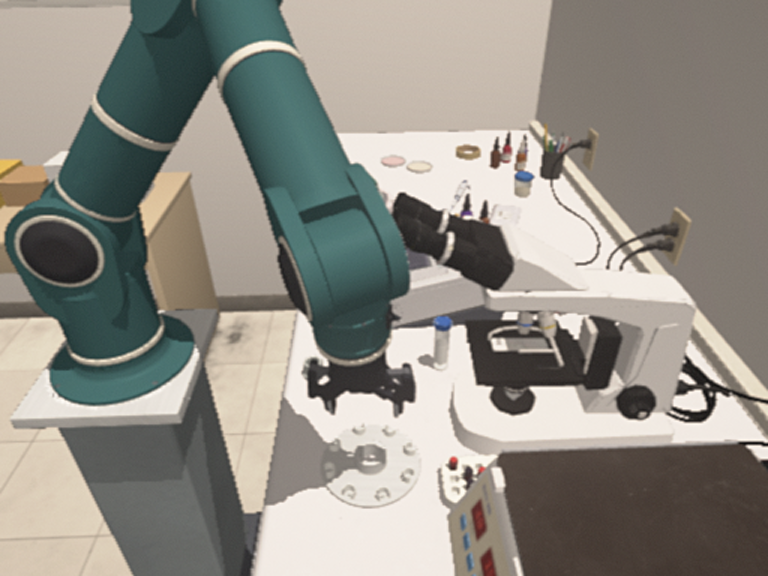

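```bash
python3 - <<'E'
from h import *
d=np.load('w6.npz');st=dict(eef_pos=d['p'],orientation=d['q']);K,E=cal('wrist',st)
print(onz(K,E,(253,195.3),5).round(1),onz(K,E,(254,197.7),30).round(1))
for u in [(547,300),(555,400),(560,283)]: print(onz(K,E,np.array(u)/1.5,44).round())
x,M=disct();C=np.array([492.5,-284.5,20.]); plan(C+9.2*x,M,n=4)
E
```

```text
[ 494.3 -286.7    5. ] [ 494.7 -287.2   30. ]
[ 594. -301.   44.]
[ 593. -363.   44.]
[ 603. -292.   44.]
t 8.15 tcp [ 490.8 -301.9  129. ] dp [   1.9   19.2 -118.1] w [-0.002 -0.008 -0.024] N 4 j [-0.04  0.67  0.9   1.79 -0.77  1.15  1.06] open 85.6 F [-0.2 -0.8  0. ] T [-0.23 -0.01 -0.01]
[[29.9, -0.8, 1.4, -0.001, -0.002, -0.006, 1], [29.9, -0.7, 1.3, -0.001, -0.002, -0.006, 1], [29.9, -0.5, 1.3, -0.001, -0.002, -0.006, 1], [29.9, -0.3, 1.2, -0.001, -0.002, -0.006, 1], [0, 0, 0, 0, 0, 0, 1]]
```

```bash
python3 -m creep '[[30,0,1.6,0,-0.002,-0.006,1],[30,0,1.6,0,-0.002,-0.006,1],[30,0,1.6,0,-0.002,-0.006,1],[20,0,1,0,-0.002,-0.006,1],[0,0,0,0,0,0,1]]'
python3 - <<'E'
from h import *
st=arm.state(); im=arm.read_camera('wrist'); save('w7',im,1.5)
x,M=disct();C=np.array([493.5,-286,20.]); plan(C+9.2*x,M,n=1)
E
```

```text
t: 8.65
eef_pos: [496.0, -284.4, 17.3]
orientation: [0.578, 0.514, -0.473, 0.422]
contact_force: [0.4, -0.1, -1.2]
opening: 85.4
t 8.7 tcp [ 496.3 -285.1   18.6] dp [-2.6  1.  -7.6] w [ 0.004  0.002 -0.002] N 1 j [-0.    0.82  0.79  1.84 -0.9   1.    1.14] open 85.5 F [-0.5  0.9  1. ] T [-0.19  0.08 -0.01]
[[7.6, -2.7, 0.9, 0.004, 0.002, -0.002, 1], [0, 0, 0, 0, 0, 0, 1], [0, 0, 0, 0, 0, 0, 1], [0, 0, 0, 0, 0, 0, 1], [0, 0, 0, 0, 0, 0, 1]]
```

View pics/w7.png

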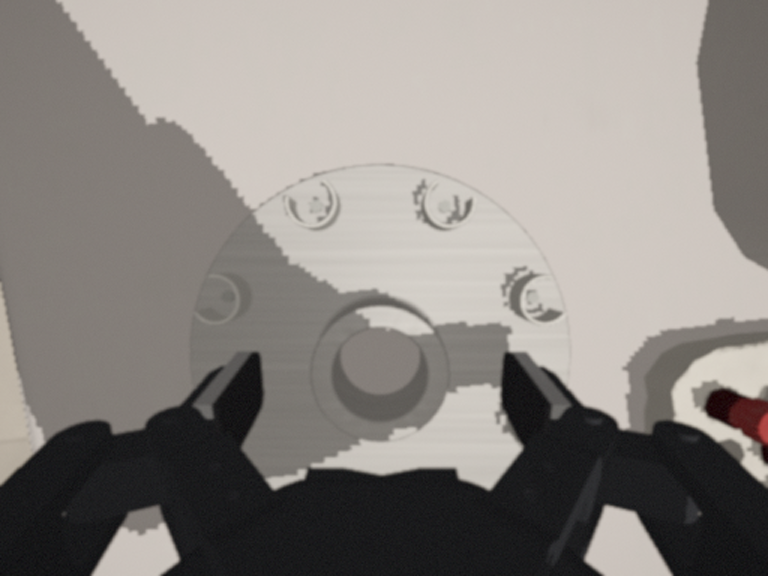

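```bash
python3 -m creep '[[7.5,-0.5,0.8,0,0,0,1],[0,0,0,0,0,0,1],[0,0,0,0,0,0,0.3],[0,0,0,0,0,0,0.3],[0,0,0,0,0,0,0.3]]' 70
python3 -m creep '[[0,0,0,0,0,0,0.3],[0,0,0,0,0,0,0.3],[0,0,0,0,0,0,0.3],[0,0,0,0,0,0,0.3],[0,0,0,0,0,0,0.3]]' 70
python3 - <<'E'
from h import *
st=arm.state(); im=arm.read_camera('wrist'); save('w8',im,1.5);np.savez('w8.npz',im=im,p=st['eef_pos'],q=st['orientation'])
print(st)
E
```

```text
t: 9.2
eef_pos: [497.1, -286.6, 15.0]
orientation: [0.579, 0.512, -0.472, 0.424]
contact_force: [-0.7, 0.6, -2.4]
opening: 48.0
t: 9.7
eef_pos: [497.2, -286.6, 15.3]
orientation: [0.579, 0.512, -0.472, 0.424]
contact_force: [-0.2, 0.1, -1.9]
opening: 48.5
{'t': 9.7, 'joint_pos': array([ 6.09125621e-04,  8.26234214e-01,  7.82786520e-01,  1.83719152e+00,
       -9.06360997e-01,  9.93482283e-01,  1.15077529e+00]), 'qd': array([-0.00112172,  0.00215176, -0.00098674,  0.00034544,  0.00058558,
       -0.00051146,  0.00195067]), 'effort': array([ 1.28477131e-02, -9.14183092e+01,  2.53358853e+01, -2.53550202e+01,
       -3.86716258e-01,  9.70752016e-01, -7.25883074e-04]), 'eef_pos': array([ 497.15719686, -286.60563496,   15.29950277]), 'orientation': array([ 0.5793084 ,  0.51153208, -0.47217144,  0.4240175 ]), 'contact_force': array([-0.19544213,  0.07601064, -1.8650399 ]), 'ft_torque': array([-0.31309866, -0.02801808,  0.01748734]), 'opening': 48.471003691913744}
```

View pics/w8.png

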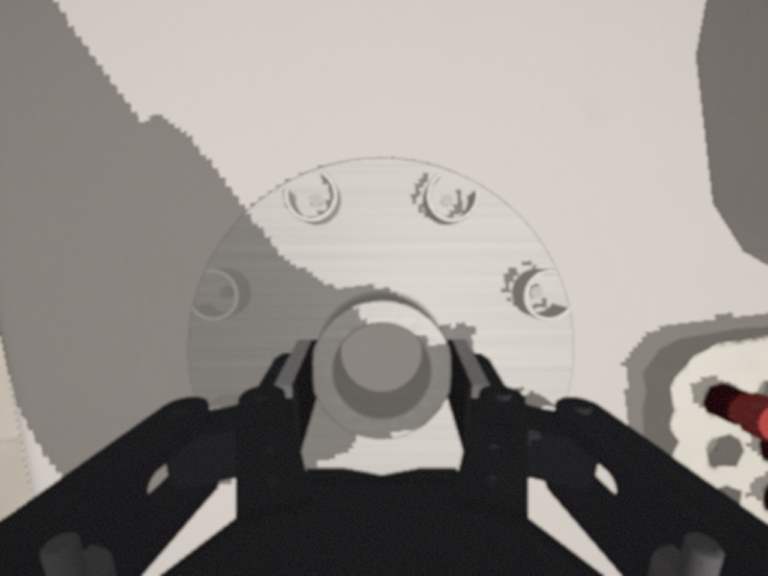

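```bash
python3 - <<'E'
from h import *
d=np.load('w8.npz');st=dict(eef_pos=d['p'],orientation=d['q']);K,E=cal('wrist',st)
M=R.from_quat(d['q']).as_matrix();p=d['p'];print(M.round(3))
c=onz(K,E,(254.2,245.8),30);print(c, M.T@(c-p))
for C in ([497.2,-286,0],[497.2,-288,0],[497.2,-284,0]):
    an=np.linspace(0,2*np.pi,721);o=np.c_[np.cos(an),np.sin(an),0*an]
    h=proj(K,E,np.array(C)+[0,0,30]+25*o)*1.5; q=proj(K,E,np.array(C)+[0,0,6]+80*o)*1.5;b=proj(K,E,np.array(C)+[0,0,30]+17*o)*1.5
    for g in (h,b,q): print(C,'L%.0f R%.0f T%.0f B%.0f'%(g[:,0].min(),g[:,0].max(),g[:,1].min(),g[:,1].max()))
E
```

```text
[[ 0.031  0.993 -0.113]
 [ 0.192 -0.117 -0.974]
 [-0.981  0.008 -0.195]]
[ 496.63422029 -287.70612567   30.        ] [-14.64683941  -0.26978479  -1.72815352]
[497.2, -286, 0] L311 R453 T293 B433
[497.2, -286, 0] L334 R430 T316 B411
[497.2, -286, 0] L187 R575 T150 B533
[497.2, -288, 0] L312 R454 T299 B438
[497.2, -288, 0] L335 R431 T322 B416
[497.2, -288, 0] L188 R575 T155 B538
[497.2, -284, 0] L311 R453 T287 B427
[497.2, -284, 0] L333 R430 T310 B405
[497.2, -284, 0] L186 R575 T145 B529
```

```bash
python3 -m creep '[[-15,0,0,0,0,0,0.3],[-30,0,0,0,0,0,0.3],[-40,0,0,0,0,0,0.3],[-45,0,0,0,0,0,0.3],[-45,0,0,0,0,0,0.3]]'
cat >> h.py <<'E'
F=np.array([508.5,429,135.]); A=spin(202.3)
DZ=np.array([-.981,.008,-.195]); DZ/=np.linalg.norm(DZ); D0=np.array([14.8,-.24,4.1])
def mount(s,az=22.,F=F,A=A,DZ=DZ,D0=D0):
    """tool pose with the disc's underside s mm out along the spindle"""
    z=np.array([np.cos(np.radians(az)),np.sin(np.radians(az)),.5])
    # tool y perpendicular to A, z roughly zhint
    Mt=Rax(A,z)            # if DZ were -x
    Rt=Rax(DZ,[0,0,1])      # frame built on DZ in tool coordinates
    M=Mt@Rt.T
    return F+s*A-M@D0, M
E
python3 - <<'E'
from h import *
p,M=mount(110); print(p,M.round(2),M@DZ,A)
im=arm.read_camera('wrist'); save('w9',im,1.0)
plan([400,0,290],M)
E
```

```text
t: 10.25
eef_pos: [489.0, -319.8, 191.2]
orientation: [0.578, 0.514, -0.474, 0.421]
contact_force: [1.0, 0.1, -2.1]
opening: 48.3
[449.57103884 404.96617603 242.95994974] [[ 0.29 -0.38  0.88]
 [ 0.13  0.93  0.36]
 [-0.95  0.01  0.32]] [-0.46260486 -0.18972808  0.8660254 ] [-0.46260486 -0.18972808  0.8660254 ]
t 10.3 tcp [ 490.  -323.6  198.4] dp [-90.  323.6  91.6] w [-2.087 -0.301  0.142] N 15 j [-0.05  0.62  0.97  1.7  -0.68  1.28  1.01] open 48.2 F [ 1.4 -3.7  9.1] T [-0.58 -0.18 -0.05]
[[-2.0, -8.5, -21.5, -0.139, -0.02, 0.009, 1], [-2.6, -5.4, -22.4, -0.139, -0.02, 0.009, 1], [-3.0, -2.2, -22.9, -0.139, -0.02, 0.009, 1], [-3.5, 1.0, -22.9, -0.139, -0.02, 0.009, 1], [-3.9, 4.2, -22.5, -0.139, -0.02, 0.009, 1]]
[[-4.3, 7.3, -21.6, -0.139, -0.02, 0.009, 1], [-4.7, 10.3, -20.3, -0.139, -0.02, 0.009, 1], [-5.0, 13.0, -18.6, -0.139, -0.02, 0.009, 1], [-5.2, 15.5, -16.5, -0.139, -0.02, 0.009, 1], [-5.3, 17.7, -14.1, -0.139, -0.02, 0.009, 1]]
[[-5.4, 19.5, -11.4, -0.139, -0.02, 0.009, 1], [-5.4, 20.9, -8.4, -0.139, -0.02, 0.009, 1], [-5.3, 21.9, -5.3, -0.139, -0.02, 0.009, 1], [-5.2, 22.5, -2.1, -0.139, -0.02, 0.009, 1], [-5.0, 22.6, 1.1, -0.139, -0.02, 0.009, 1]]
```

View pics/w9.png

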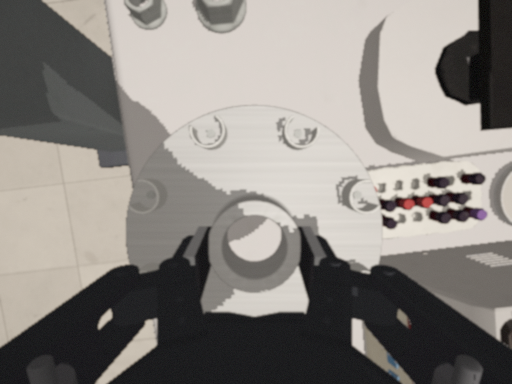

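```bash
python3 - <<'E'
from h import *
p,M=mount(110)
st=arm.state();M0=R.from_quat(st['orientation']); w=(M0.inv()*R.from_matrix(M)).as_rotvec()
plan([400,0,290],(M0*R.from_rotvec(w*.45)).as_matrix(),g=.3,n=10)
E
```

```text
t 10.3 tcp [ 490.  -323.6  198.4] dp [-90.  323.6  91.6] w [-0.939 -0.135  0.064] N 10 j [-0.05  0.62  0.97  1.7  -0.68  1.28  1.01] open 48.2 F [ 1.4 -3.7  9.1] T [-0.58 -0.18 -0.05]
[[-3.1, -12.7, -32.2, -0.094, -0.014, 0.006, 0.3], [-3.6, -9.6, -33.3, -0.094, -0.014, 0.006, 0.3], [-4.1, -6.5, -34.0, -0.094, -0.014, 0.006, 0.3], [-4.6, -3.2, -34.4, -0.094, -0.014, 0.006, 0.3], [-5.1, 0.0, -34.4, -0.094, -0.014, 0.006, 0.3]]
[[-5.5, 3.3, -34.2, -0.094, -0.014, 0.006, 0.3], [-5.9, 6.5, -33.7, -0.094, -0.014, 0.006, 0.3], [-6.3, 9.7, -32.8, -0.094, -0.014, 0.006, 0.3], [-6.7, 12.8, -31.7, -0.094, -0.014, 0.006, 0.3], [-7.0, 15.7, -30.2, -0.094, -0.014, 0.006, 0.3]]
```

```bash
python3 -m creep '[[-10,-35,-8,-0.05,0,0,0.3],[-5,-40,-10,-0.09,-0.014,0.006,0.3],[-4,-20,-30,-0.094,-0.014,0.006,0.3],[-4,-10,-35,-0.094,-0.014,0.006,0.3],[-5,0,-35,-0.094,-0.014,0.006,0.3]]'
python3 - <<'E'
from h import *
p,M=mount(110)
st=arm.state();M0=R.from_quat(st['orientation']); w=(M0.inv()*R.from_matrix(M)).as_rotvec()
plan([390,50,285],(M0*R.from_rotvec(w*.45)).as_matrix(),g=.3,n=7)
E
```

```text
t: 10.8
eef_pos: [368.8, -215.5, 244.7]
orientation: [0.472, 0.577, -0.37, 0.554]
contact_force: [0.1, 0.3, -0.2]
opening: 48.4
t 10.8 tcp [ 368.8 -215.5  244.7] dp [ 21.2 265.5  40.3] w [-0.753 -0.109  0.052] N 7 j [-0.5   0.09  1.13  2.07 -0.25  1.08  1.05] open 48.4 F [ 0.1  0.3 -0.2] T [-0.18  0.09  0.  ]
[[-0.4, 14.1, -35.8, -0.108, -0.016, 0.007, 0.3], [-0.8, 17.9, -34.1, -0.108, -0.016, 0.007, 0.3], [-1.2, 21.4, -31.9, -0.108, -0.016, 0.007, 0.3], [-1.5, 24.7, -29.4, -0.108, -0.016, 0.007, 0.3], [-1.8, 27.8, -26.6, -0.108, -0.016, 0.007, 0.3]]
[[-1.9, 30.5, -23.4, -0.108, -0.016, 0.007, 0.3], [-2.0, 32.8, -20.0, -0.108, -0.016, 0.007, 0.3], [0, 0, 0, 0, 0, 0, 0.3], [0, 0, 0, 0, 0, 0, 0.3], [0, 0, 0, 0, 0, 0, 0.3]]
```

```bash
python3 -m creep '[[-0.5,14,-36,-0.108,-0.016,0.007,0.3],[-1,18,-34,-0.108,-0.016,0.007,0.3],[-1,21,-32,-0.108,-0.016,0.007,0.3],[-1.5,25,-29,-0.108,-0.016,0.007,0.3],[-2,28,-27,-0.108,-0.016,0.007,0.3]]'
python3 - <<'E'
from h import *
p,M=mount(125)
plan(p+[-10,-20,40],M,g=.3)
E
```

```text
t: 11.3
eef_pos: [380.7, -24.2, 277.2]
orientation: [0.303, 0.622, -0.205, 0.692]
contact_force: [2.7, -0.6, -3.1]
opening: 48.0
t 11.3 tcp [380.7 -24.2 277.2] dp [ 51.9 406.3  18.8] w [-1.126 -0.155  0.07 ] N 10 j [-0.77 -0.28  0.71  2.2   0.12  1.    0.71] open 48.0 F [ 2.7 -0.6 -3.1] T [-0.16  0.11 -0.03]
[[2.7, 33.5, -23.5, -0.113, -0.016, 0.007, 0.3], [2.6, 35.9, -19.7, -0.113, -0.016, 0.007, 0.3], [2.6, 37.9, -15.5, -0.113, -0.016, 0.007, 0.3], [2.6, 39.3, -11.2, -0.113, -0.016, 0.007, 0.3], [2.8, 40.3, -6.8, -0.113, -0.016, 0.007, 0.3]]
[[3.0, 40.8, -2.2, -0.113, -0.016, 0.007, 0.3], [3.3, 40.8, 2.3, -0.113, -0.016, 0.007, 0.3], [3.6, 40.3, 6.8, -0.113, -0.016, 0.007, 0.3], [4.0, 39.2, 11.3, -0.113, -0.016, 0.007, 0.3], [4.5, 37.7, 15.5, -0.113, -0.016, 0.007, 0.3]]
```

```bash
python3 -m creep '[[2,35,-12,-0.113,-0.016,0.007,0.3],[2,37,-8,-0.113,-0.016,0.007,0.3],[2,38,-8,-0.113,-0.016,0.007,0.3],[2,39,-10,-0.113,-0.016,0.007,0.3],[2,40,-7,-0.113,-0.016,0.007,0.3]]'
python3 - <<'E'
from h import *
p,M=mount(125)
plan(p+[-10,-20,20],M,g=.3)
E
```

```text
t: 11.8
eef_pos: [431.4, 165.8, 296.8]
orientation: [0.097, 0.619, -0.016, 0.779]
contact_force: [1.1, -1.1, -3.1]
opening: 48.4
t 11.8 tcp [431.4 165.8 296.8] dp [  1.3 216.3 -20.8] w [-0.546 -0.067  0.029] N 5 j [-1.02 -0.13  0.53  2.1   0.11  0.9   0.87] open 48.4 F [ 1.1 -1.1 -3.1] T [-0.2   0.3  -0.02]
[[8.2, 41.9, -8.1, -0.109, -0.013, 0.006, 0.3], [8.4, 42.5, -3.6, -0.109, -0.013, 0.006, 0.3], [8.6, 42.6, 1.0, -0.109, -0.013, 0.006, 0.3], [8.9, 42.2, 5.5, -0.109, -0.013, 0.006, 0.3], [9.3, 41.3, 9.9, -0.109, -0.013, 0.006, 0.3]]
```

```bash
python3 -m creep '[[6,42,-8,-0.109,-0.013,0.006,0.3],[7,42,-4,-0.109,-0.013,0.006,0.3],[8,42,1,-0.109,-0.013,0.006,0.3],[9,42,5,-0.109,-0.013,0.006,0.3],[9,41,10,-0.109,-0.013,0.006,0.3]]'
python3 - <<'E'
from h import *
p,M=mount(108)
plan(p,M,g=.3)
st=arm.state(); im=arm.read_camera('wrist'); save('w10',im,1.5);np.savez('w10.npz',im=im,p=st['eef_pos'],q=st['orientation'])
save('s10',arm.read_camera('side'),1.5)
E
```

```text
t: 12.3
eef_pos: [430.2, 385.3, 283.1]
orientation: [-0.112, 0.57, 0.165, 0.797]
contact_force: [2.0, -0.6, -2.2]
opening: 48.1
t 12.3 tcp [430.2 385.3 283.1] dp [ 20.2  20.1 -41.8] w [ 0.014  0.005 -0.003] N 2 j [-1.19  0.13  0.37  1.93  0.12  0.8   1.07] open 48.1 F [ 2.  -0.6 -2.2] T [-0.28  0.41 -0.03]
[[24.1, 5.1, 5.7, 0.007, 0.002, -0.002, 0.3], [24.1, 5.2, 5.7, 0.007, 0.002, -0.002, 0.3], [0, 0, 0, 0, 0, 0, 0.3], [0, 0, 0, 0, 0, 0, 0.3], [0, 0, 0, 0, 0, 0, 0.3]]
```

View pics/w10.png

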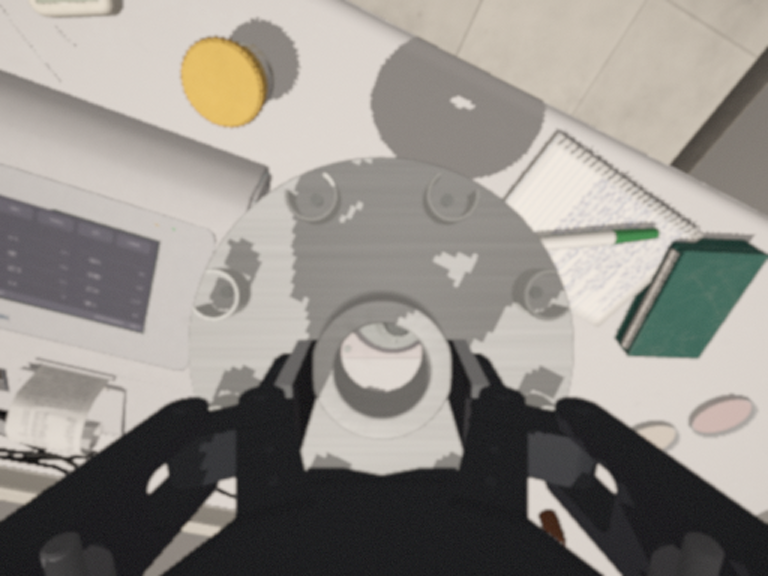

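View pics/s10.png

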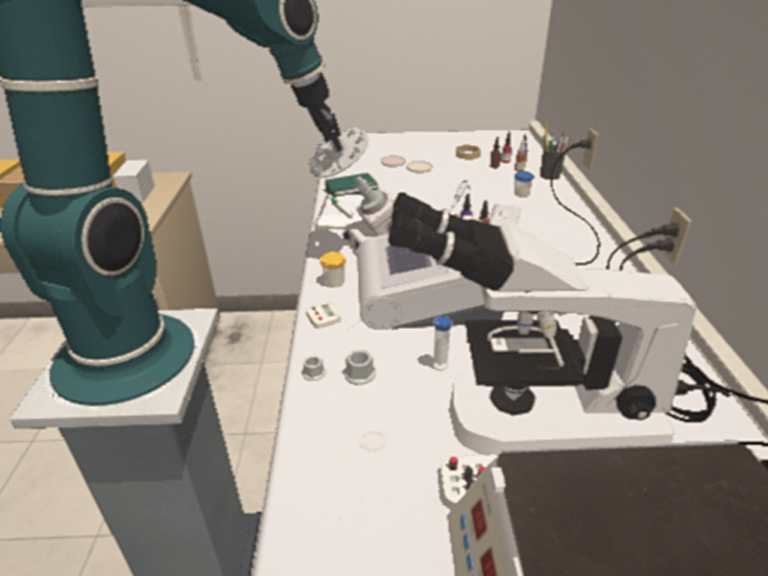

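```bash
python3 -m creep '[[24,5,6,0.007,0.002,-0.002,0.3],[24,5,6,0.007,0.002,-0.002,0.3],[0,0,0,0,0,0,0.3],[0,0,0,0,0,0,0.3],[0,0,0,0,0,0,0.3]]'
python3 - <<'E'
from h import *
p,M=mount(86)
plan(p,M,g=.3)
E
```

```text
t: 12.9
eef_pos: [451.1, 407.2, 242.1]
orientation: [-0.109, 0.572, 0.159, 0.797]
contact_force: [0.2, -0.2, -2.3]
opening: 48.6
t 12.9 tcp [451.1 407.2 242.1] dp [  9.6   2.3 -19.9] w [0.002 0.001 0.002] N 1 j [-1.17  0.23  0.37  1.9   0.07  0.72  1.08] open 48.6 F [ 0.2 -0.2 -2.3] T [-0.2   0.44  0.05]
[[22.0, -1.6, 2.8, 0.002, 0.001, 0.002, 0.3], [0, 0, 0, 0, 0, 0, 0.3], [0, 0, 0, 0, 0, 0, 0.3], [0, 0, 0, 0, 0, 0, 0.3], [0, 0, 0, 0, 0, 0, 0.3]]
```

```bash
python3 -m creep '[[20,-1.6,2.8,0.002,0.001,0.002,0.3],[0,0,0,0,0,0,0.3],[0,0,0,0,0,0,0.3],[0,0,0,0,0,0,0.3],[0,0,0,0,0,0,0.3]]'
python3 - <<'E'
from h import *
p,M=mount(86)
plan(p,M,g=.3)
st=arm.state(); im=arm.read_camera('wrist');np.savez('w11.npz',im=im,p=st['eef_pos'],q=st['orientation'])
save('w11zz',im[190:310,190:320],6)
K,E=cal('wrist',st); M=R.from_quat(st['orientation']).as_matrix();p=st['eef_pos']
print('tip',proj(K,E,[F+76*A,F+70*A,F+56*A]).round(1)); 
print('bore centre top/bottom',proj(K,E,[p+M@(D0+30*DZ),p+M@D0]).round(1))
print('s,lateral of disc underside centre:',(p+M@D0-F)@A, (np.eye(3)-np.outer(A,A))@(p+M@D0-F))
E
```

```text
t: 13.4
eef_pos: [460.3, 408.8, 229.2]
orientation: [-0.106, 0.571, 0.16, 0.798]
contact_force: [-0.5, -0.7, -2.6]
opening: 48.5
t 13.4 tcp [460.3 408.8 229.2] dp [ 0.3  0.7 -7. ] w [-0.002  0.005 -0.003] N 1 j [-1.15  0.26  0.36  1.9   0.05  0.69  1.11] open 48.5 F [-0.5 -0.7 -2.6] T [-0.23  0.51 -0.01]
[[6.8, 0.4, -1.7, -0.002, 0.005, -0.003, 0.3], [0, 0, 0, 0, 0, 0, 0.3], [0, 0, 0, 0, 0, 0, 0.3], [0, 0, 0, 0, 0, 0, 0.3], [0, 0, 0, 0, 0, 0, 0.3]]
tip [[255.7 225.8]
 [255.5 224.1]
 [255.3 220.6]]
bore centre top/bottom [[256.1 249. ]
 [255.4 235.7]]
s,lateral of disc underside centre: 92.35662787343605 [2.64589599 0.55170255 1.53422498]
```

View pics/w11zz.png

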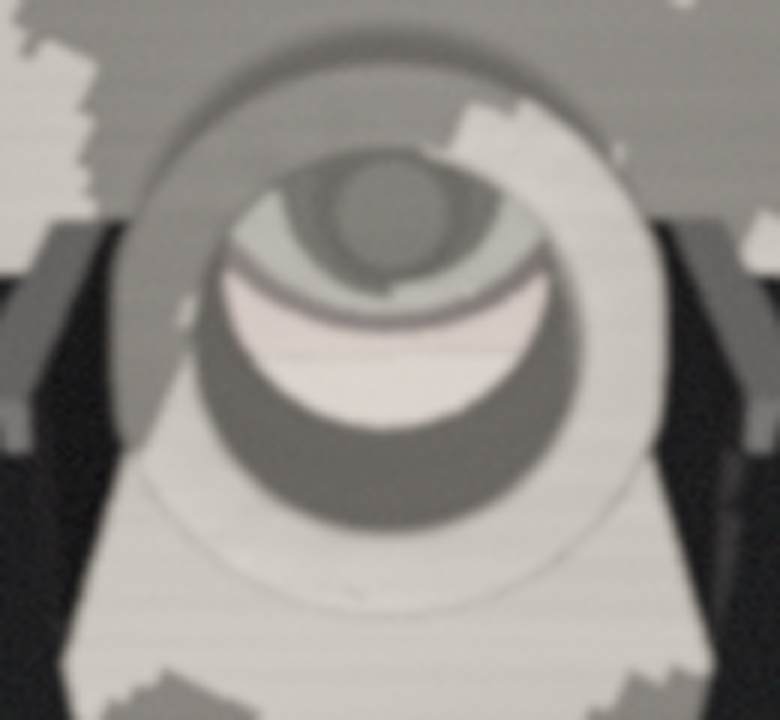

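```bash
python3 - <<'E'
from h import *
p,M=mount(72)
plan(p+.5*M[:,2],M,g=.3,n=1)
E
```

```text
t 13.45 tcp [460.4 408.9 229.2] dp [  7.2   3.5 -19. ] w [-0.002  0.005 -0.003] N 1 j [-1.15  0.26  0.36  1.9   0.05  0.69  1.11] open 48.2 F [ 0.5 -0.9 -1.7] T [-0.23  0.46  0.06]
[[20.6, 0.2, 1.4, -0.002, 0.005, -0.003, 0.3], [0, 0, 0, 0, 0, 0, 0.3], [0, 0, 0, 0, 0, 0, 0.3], [0, 0, 0, 0, 0, 0, 0.3], [0, 0, 0, 0, 0, 0, 0.3]]
```

```bash
python3 -m creep '[[8,0,0.5,0,0.003,-0.002,0.3],[8,0,0.6,0,0.002,0,0.3],[5,0,0.3,0,0,0,0.3],[0,0,0,0,0,0,0.3],[0,0,0,0,0,0,0.3]]'
cat >> h.py <<'E'
def rel(F=F,A=A):
    st=arm.state();M=R.from_quat(st['orientation']).as_matrix();q=st['eef_pos']+M@D0-F
    ax=M@DZ
    print('s %.1f'%(q@A),'lat(tool yz)',((M.T@(q-(q@A)*A))).round(1),'tilt deg(tool)',np.degrees(M.T@np.cross(A,ax)).round(1),'F tool',(M.T@st['contact_force']).round(1),'Tq',(M.T@st['ft_torque']).round(2))
E
python3 - <<'E'
from h import *
p,M=mount(62)
plan(p+.5*M[:,2],M,g=.3,n=1);rel()
st=arm.state(); im=arm.read_camera('wrist');np.savez('w12.npz',im=im,p=st['eef_pos'],q=st['orientation'])
save('w12zz',im[190:310,190:320],5)
K,E=cal('wrist',st); print('tip',proj(K,E,[F+76*A]).round(1)); 
E
```

```text
t: 13.95
eef_pos: [468.3, 412.5, 208.0]
orientation: [-0.107, 0.573, 0.159, 0.797]
contact_force: [-0.1, -0.3, -3.8]
opening: 48.4
t 13.95 tcp [468.3 412.5 208. ] dp [ 3.9  1.7 -6.4] w [-0.002 -0.001 -0.001] N 1 j [-1.13  0.31  0.36  1.9   0.03  0.65  1.13] open 48.4 F [-0.1 -0.3 -3.8] T [-0.24  0.51  0.07]
[[7.5, 0.0, 2.0, -0.002, -0.001, -0.001, 0.3], [0, 0, 0, 0, 0, 0, 0.3], [0, 0, 0, 0, 0, 0, 0.3], [0, 0, 0, 0, 0, 0, 0.3], [0, 0, 0, 0, 0, 0, 0.3]]
s 69.6 lat(tool yz) [ 0.  -0.1 -0. ] tilt deg(tool) [-0.   0.1  0. ] F tool [ 3.5 -0.2 -1.4] Tq [-0.07  0.57 -0.01]
tip [[255.7 238.2]]
```

View pics/w12zz.png

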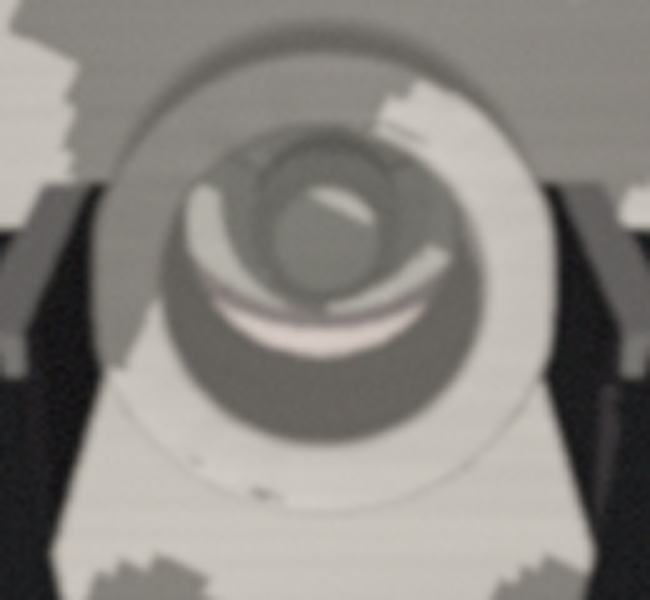

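```bash
python3 - <<'E'
from h import *
st=arm.state();K,E=cal('wrist',st); M=R.from_quat(st['orientation']).as_matrix();p=st['eef_pos']
print(proj(K,E,[p+M@(D0+30*DZ),p+M@np.array([-14.65,-.27,-1.73]),p+M@D0]))
d=np.load('w8.npz');K,E=cal('wrist',dict(eef_pos=d['p'],orientation=d['q']));M=R.from_quat(d['q']).as_matrix();p=d['p']
print(onz(K,E,(254.2,245.8),30), proj(K,E,onz(K,E,(254.2,245.8),30)),proj(K,E,[p+M@(D0+30*DZ)]))
E
```

```text
[[256.09084693 248.99363476]
 [255.58360812 249.04955307]
 [255.37232773 235.67152545]]
[ 496.11097165 -285.86986313   30.        ] [[254.2 245.8]] [[256.09084693 248.99363476]]
```

```bash
python3 - <<'E'
from h import *
c=arm.get_calibration('wrist');print(c);print(arm.get_calibration('wrist')['tool_from_camera'][:3,3])
d=np.load('w8.npz');K,E=cal('wrist',dict(eef_pos=d['p'],orientation=d['q']));print(onz(K,E,(254.2,245.8),30),d['p'])
E
```

```text
{'fov_y': 71.63065321151497, 'cx': 254.15976834385273, 'cy': 192.66041188934287, 'tool_from_camera': array([[-3.55541486e-04, -2.67997174e-01,  9.63419633e-01,
        -1.42940942e+02],
       [ 9.99999635e-01, -8.43638533e-04,  1.34363687e-04,
        -1.02097248e+00],
       [ 7.76768837e-04,  9.63419329e-01,  2.67997376e-01,
        -6.85466649e+01],
       [ 0.00000000e+00,  0.00000000e+00,  0.00000000e+00,
         1.00000000e+00]])}
[-142.94094221   -1.02097248  -68.54666494]
[ 496.11097165 -285.86986313   30.        ] [ 497.15719686 -286.60563496   15.29950277]
```

```bash
cat >> h.py <<'E'
def toolpt(uv,xt):
    """tool coords of pixel at plane tool DZ-height: xt = DZ.dot(point)"""
    c=arm.get_calibration('wrist'); f=192/np.tan(np.radians(c['fov_y'])/2); T=np.array(c['tool_from_camera'])
    d=T[:3,:3]@np.array([(uv[0]-c['cx'])/f,(uv[1]-c['cy'])/f,1]); o=T[:3,3]
    return o+d*(xt-o@DZ)/(d@DZ)
E
python3 - <<'E'
from h import *
h=D0@DZ
for n,bore,tip,s in [('w11',(254.5,246.5),(254.6,224.6),92.4),('w12',(254.6,246.1),(254.8,238.2),69.6)]:
    b=toolpt(bore,h+30); t=toolpt(tip,h+76-s); q=t-b; q-=DZ*(q@DZ); print(n,b.round(2),t.round(2),'tip-bore axis',q.round(2))
E
```

```text
w11 [-14.37  -0.85  -3.08] [31.66 -0.7   3.38] tip-bore axis [ 0.52  0.51 -2.58]
w12 [-14.32  -0.79  -3.29] [ 8.51 -0.63  2.91] tip-bore axis [-0.31  0.36  1.6 ]
```

```bash
python3 -m creep '[[2,0.3,1.5,0,0,0,0.3],[4,0,0.8,0,0,0,0.3],[4,0,0.8,0,0,0,0.3],[0,0,0,0,0,0,0.3],[0,0,0,0,0,0,0.3]]'
python3 - <<'E'
from h import *
rel()
st=arm.state(); im=arm.read_camera('wrist');np.savez('w13.npz',im=im,p=st['eef_pos'],q=st['orientation'])
save('w13zz',im[190:310,190:320],5)
E
```

```text
t: 14.5
eef_pos: [474.3, 415.6, 199.1]
orientation: [-0.107, 0.573, 0.159, 0.797]
contact_force: [0.1, -0.4, -2.9]
opening: 48.3
s 58.6 lat(tool yz) [-0.3  0.5  1.3] tilt deg(tool) [-0.  0.  0.] F tool [ 2.8 -0.4 -1. ] Tq [0.   0.59 0.01]
```

View pics/w13zz.png

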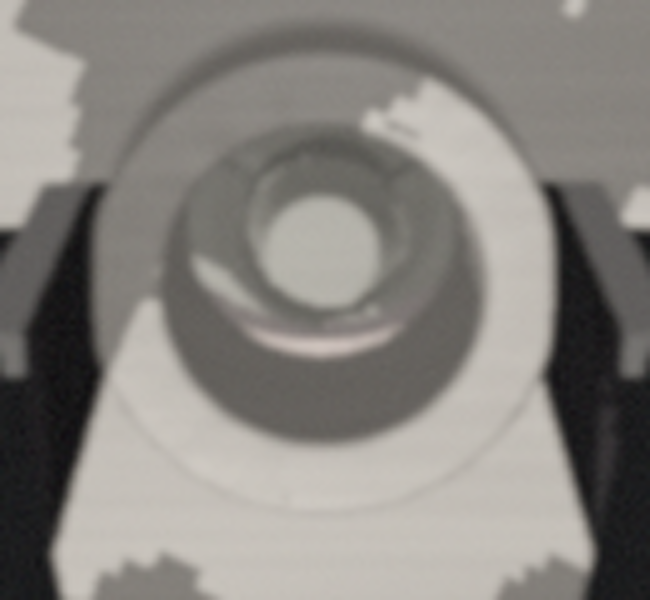

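```bash
python3 -m creep '[[4,0.1,0.4,0,0,0,0.3],[4,0,0.8,0,0,0,0.3],[0,0,0,0,0,0,0.3],[0,0,0,0,0,0,0.3],[0,0,0,0,0,0,0.3]]'
python3 - <<'E'
from h import *
rel()
st=arm.state(); im=arm.read_camera('wrist');np.savez('w14.npz',im=im,p=st['eef_pos'],q=st['orientation'])
save('w14zz',im[190:310,190:320],5)
E
```

```text
t: 15.05
eef_pos: [477.9, 417.3, 191.3]
orientation: [-0.107, 0.573, 0.159, 0.797]
contact_force: [0.5, -0.3, -2.7]
opening: 48.3
s 49.8 lat(tool yz) [-0.2  0.6  0.9] tilt deg(tool) [-0.  0.  0.] F tool [ 2.6 -0.5 -0.6] Tq [ 0.04  0.59 -0.05]
```

View pics/w14zz.png

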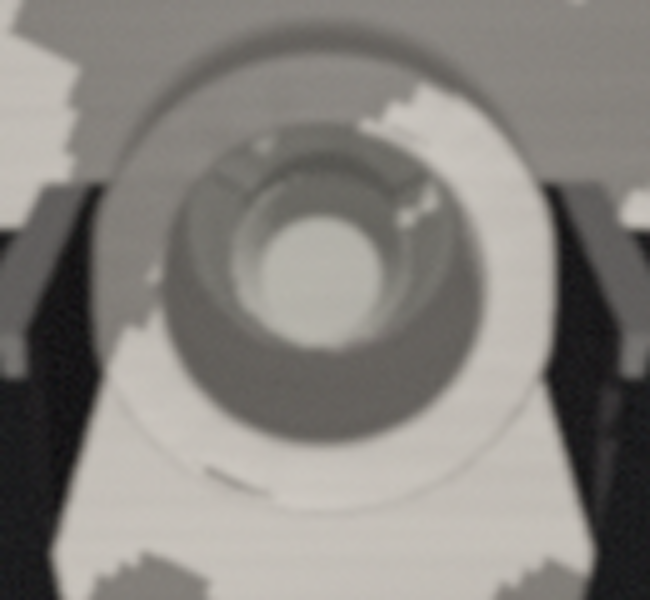

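```bash
python3 -m creep '[[4,0,0.9,0,0,0,0.3],[4,0,0.9,0,0,0,0.3],[4,0,0.8,0,0,0,0.3],[4,0,0.8,0,0,0,0.3],[0,0,0,0,0,0,0.3]]'
python3 - <<'E'
from h import *
rel()
E
```

```text
t: 15.6
eef_pos: [486.3, 420.9, 176.0]
orientation: [-0.107, 0.573, 0.159, 0.797]
contact_force: [0.3, 0.3, -2.8]
opening: 48.4
s 32.0 lat(tool yz) [-0.2  0.9  1.1] tilt deg(tool) [-0.   0.   0.1] F tool [ 2.8  0.1 -0.5] Tq [ 0.02  0.55 -0.05]
```

```bash
python3 -m creep '[[4,-0.1,0.7,0,0,0,0.3],[4,-0.1,0.7,0,0,0,0.3],[4,0,0.8,0,0,0,0.3],[4,0,0.8,0,0,0,0.3],[0,0,0,0,0,0,0.3]]'
python3 - <<'E'
from h import *
rel()
E
```

```text
t: 16.1
eef_pos: [494.4, 424.2, 160.3]
orientation: [-0.107, 0.573, 0.159, 0.797]
contact_force: [-0.4, 0.4, -3.1]
opening: 48.5
s 14.1 lat(tool yz) [-0.2  0.8  0.8] tilt deg(tool) [-0.  0.  0.] F tool [ 2.9  0.5 -1.3] Tq [ 0.01  0.59 -0.03]
```

```bash
python3 -m creep '[[4,0,0.8,0,0,0,0.3],[3,0,0.6,0,0,0,0.3],[2,0,0.4,0,0,0,0.3],[1.5,0,0.3,0,0,0,0.3],[0,0,0,0,0,0,0.3]]'
python3 - <<'E'
from h import *
rel()
E
```

```text
t: 16.6
eef_pos: [499.8, 426.5, 150.3]
orientation: [-0.107, 0.573, 0.159, 0.797]
contact_force: [0.4, -0.3, -2.7]
opening: 48.2
s 2.4 lat(tool yz) [-0.2  0.9  0.9] tilt deg(tool) [-0.  0.  0.] F tool [ 2.6 -0.4 -0.6] Tq [-0.01  0.53 -0.02]
```

```bash
python3 -m creep '[[1,0,0.2,0,0,0,0.3],[1,0,0.2,0,0,0,0.3],[1,0,0.2,0,0,0,0.3],[1,0,0.2,0,0,0,0.3],[0,0,0,0,0,0,0.3]]'
python3 - <<'E'
from h import *
rel()
E
```

```text
t: 17.1
eef_pos: [501.1, 427.2, 148.0]
orientation: [-0.107, 0.573, 0.16, 0.797]
contact_force: [-0.1, -0.1, -3.5]
opening: 48.4
s -0.3 lat(tool yz) [-0.2  1.1  1.1] tilt deg(tool) [-0.   0.1  0.1] F tool [ 3.3 -0.1 -1.2] Tq [-0.01  0.53 -0.06]
```

```bash
python3 -m creep '[[1,0,0.2,0,0,0,0.3],[1,0,0.2,0,0,0,0.3],[1,0,0.2,0,0,0,0.3],[1,0,0.2,0,0,0,0.3],[1,0,0.2,0,0,0,0.3]]'
python3 - <<'E'
from h import *
rel()
E
```

```text
t: 17.6
eef_pos: [501.3, 427.3, 147.7]
orientation: [-0.107, 0.574, 0.16, 0.796]
contact_force: [-16.6, -12.5, 22.2]
opening: 48.3
s -0.7 lat(tool yz) [-0.2  1.1  1.1] tilt deg(tool) [-0.   0.3  0.2] F tool [-27.5  -5.  -12. ] Tq [-0.08  2.9  -0.89]
```

```bash
python3 -m creep '[[0,0,0,0,0,0,0.3],[0,0,0,0,0,0,1],[0,0,0,0,0,0,1],[0,0,0,0,0,0,1],[0,0,0,0,0,0,1]]'
python3 - <<'E'
from h import *
rel()
st=arm.state(); im=arm.read_camera('wrist');np.savez('w15.npz',im=im,p=st['eef_pos'],q=st['orientation'])
save('w15',im,1.5)
E
```

```text
t: 18.1
eef_pos: [502.0, 428.0, 148.6]
orientation: [-0.106, 0.574, 0.16, 0.796]
contact_force: [0.2, 0.2, 1.2]
opening: 85.0
s -0.3 lat(tool yz) [-0.4  1.5  2.3] tilt deg(tool) [-0.   0.1  0.2] F tool [-1.1  0.1  0.6] Tq [-0.01  0.31 -0.06]
```

View pics/w15.png

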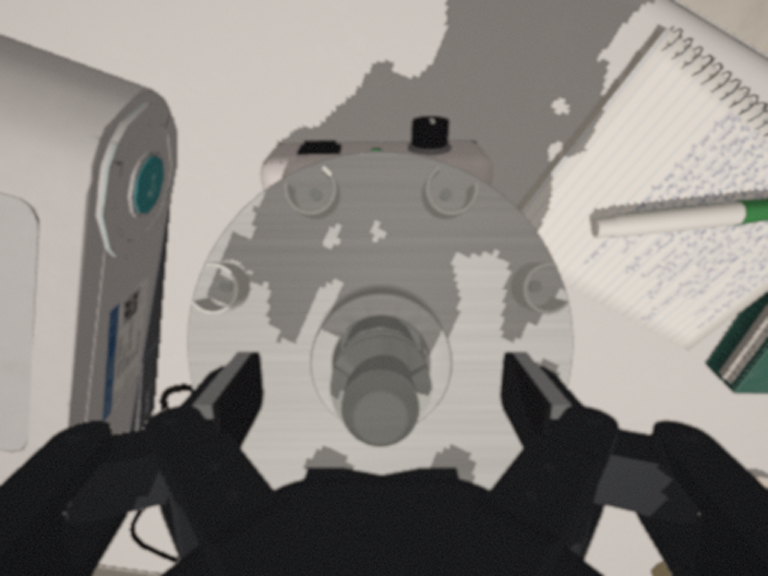

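```bash
python3 -m creep '[[-15,0,-3,0,0,0,1],[-30,0,-6,0,0,0,1],[-30,0,-6,0,0,0,1],[-25,0,-5,0,0,0,1],[0,0,0,0,0,0,1]]'
python3 - <<'E'
from h import *
rel()
st=arm.state(); im=arm.read_camera('wrist');np.savez('w16.npz',im=im,p=st['eef_pos'],q=st['orientation'])
save('w16',im,1.5);save('s16',arm.read_camera('side')[80:200,180:340],4.5)
K,E=cal('wrist',st);u=proj(K,E,[F+30*A,F+76*A]);print(u)
x0,y0=(u.mean(0)-[45,40]).astype(int);print(x0,y0);save('w16zz',im[y0:y0+80,x0:x0+90],8)
E
```

```text
t: 18.65
eef_pos: [452.6, 405.5, 242.5]
orientation: [-0.106, 0.574, 0.16, 0.796]
contact_force: [1.3, 1.0, -0.0]
opening: 85.2
s 108.1 lat(tool yz) [-0.5 -0.6  2.3] tilt deg(tool) [-0.   0.2  0.2] F tool [0.5 0.4 1.5] Tq [-0.03  0.3  -0.03]
[[254.62477076 213.77021184]
 [255.42359684 222.87454561]]
210 178
```

View pics/w16zz.png

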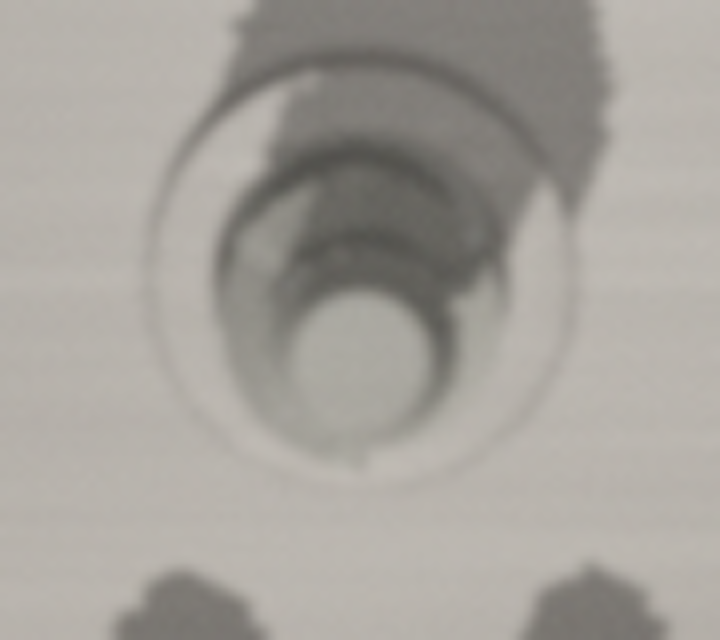

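View pics/s16.png

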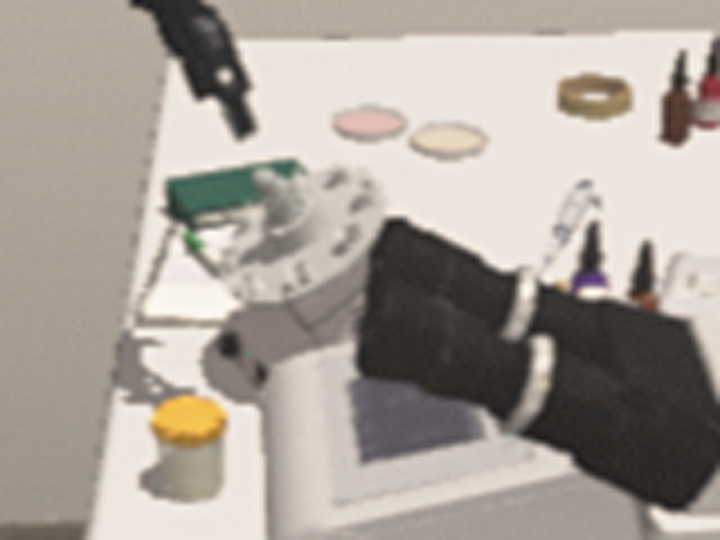

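```bash
python3 - <<'E'
from h import *
plan([405,-60,230],Rax([0,0,1],(1,-.15,0)),n=12)
E
```

```text
t 18.75 tcp [452.9 405.3 239.9] dp [ -47.9 -465.3   -9.9] w [ 0.527  0.311 -0.099] N 12 j [-1.16  0.24  0.37  1.9   0.06  0.72  1.1 ] open 85.5 F [-0.1  0.1  0.1] T [-0.13  0.31  0.06]
[[-5.5, -34.4, -17.4, 0.044, 0.026, -0.008, 1], [-4.7, -35.2, -16.0, 0.044, 0.026, -0.008, 1], [-4.0, -35.9, -14.6, 0.044, 0.026, -0.008, 1], [-3.4, -36.6, -13.1, 0.044, 0.026, -0.008, 1], [-2.8, -37.1, -11.6, 0.044, 0.026, -0.008, 1]]
[[-2.2, -37.6, -10.0, 0.044, 0.026, -0.008, 1], [-1.6, -38.1, -8.4, 0.044, 0.026, -0.008, 1], [-1.1, -38.4, -6.7, 0.044, 0.026, -0.008, 1], [-0.6, -38.7, -5.0, 0.044, 0.026, -0.008, 1], [-0.2, -38.8, -3.4, 0.044, 0.026, -0.008, 1]]
[[0.2, -39.0, -1.6, 0.044, 0.026, -0.008, 1], [0.5, -39.0, 0.1, 0.044, 0.026, -0.008, 1], [0, 0, 0, 0, 0, 0, 1], [0, 0, 0, 0, 0, 0, 1], [0, 0, 0, 0, 0, 0, 1]]
```

```bash
python3 -m creep '[[-15,-34,-17,0.044,0.026,-0.008,1],[-8,-35,-16,0.044,0.026,-0.008,1],[-4,-36,-15,0.044,0.026,-0.008,1],[-3,-37,-13,0.044,0.026,-0.008,1],[-3,-37,-12,0.044,0.026,-0.008,1]]'
python3 -m creep '[[-1,-38,-10,0.044,0.026,-0.008,1],[0,-38,-8,0.044,0.026,-0.008,1],[0,-38,-6,0.044,0.026,-0.008,1],[2,-39,-3,0.044,0.026,-0.008,1],[2,-39,-2,0.044,0.026,-0.008,1]]'
python3 - <<'E'
from h import *
plan([410,-70,220],Rax([0,0,1],(1,-.15,0)))
E
```

```text
t: 19.25
eef_pos: [426.3, 207.0, 244.8]
orientation: [-0.041, 0.64, 0.07, 0.764]
contact_force: [0.6, -0.4, 0.8]
opening: 85.6
t: 19.75
eef_pos: [407.9, 4.7, 231.0]
orientation: [0.029, 0.694, -0.023, 0.719]
contact_force: [-0.1, -0.0, 0.2]
opening: 85.2
t 19.75 tcp [407.9   4.7 231. ] dp [  2.1 -74.7 -11. ] w [ 0.077  0.035 -0.011] N 2 j [-0.8  -0.03  0.72  2.16  0.02  0.97  1.4 ] open 85.2 F [-0.1 -0.   0.2] T [ 0.01 -0.04  0.02]
[[5.3, -37.3, 3.5, 0.038, 0.018, -0.006, 1], [5.4, -37.1, 5.1, 0.038, 0.018, -0.006, 1], [0, 0, 0, 0, 0, 0, 1], [0, 0, 0, 0, 0, 0, 1], [0, 0, 0, 0, 0, 0, 1]]
```

```bash
python3 -m creep '[[5,-37,3.5,0.038,0.018,-0.006,1],[5,-37,5,0.038,0.018,-0.006,1],[0,0,0,0,0,0,1],[0,0,0,0,0,0,1],[0,0,0,0,0,0,1]]'
python3 - <<'E'
from h import *
st=arm.state(); im=arm.read_camera('wrist');np.savez('w17.npz',im=im,p=st['eef_pos'],q=st['orientation'])
save('w17',im,1.5)
print(st['joint_pos'].round(2),[(np.round(b['extent'],1).tolist(),round(b['confidence'],2)) for b in arm.boxes_of('nut','wrist')])
K,E=cal('wrist',st);print(proj(K,E,[[476,-76,0],[476,-76,42]]))
E
```

```text
t: 20.25
eef_pos: [408.0, -77.6, 218.7]
orientation: [0.056, 0.707, -0.058, 0.703]
contact_force: [-0.1, -0.4, 0.0]
opening: 85.4
[-0.69  0.05  0.84  2.13 -0.04  0.98  1.58] [([267.9, 222.4, 46.7, 41.5], 0.7), ([259.6, 156.6, 35.0, 31.4], 0.64)]
[[264.24072568 216.52435904]
 [265.31808633 227.86765006]]
```

View pics/w17.png

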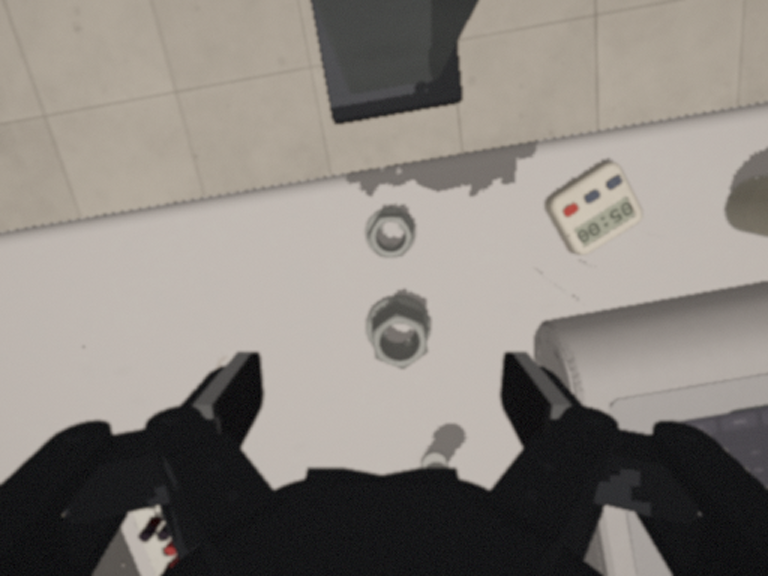

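```bash
python3 - <<'E'
from h import *
d=np.load('w17.npz');im=d['im'];save('w17zz',im[130:260,215:315],6)
K,E=cal('wrist',dict(eef_pos=d['p'],orientation=d['q']))
E
```

```text
(no output)
```

View pics/w17zz.png

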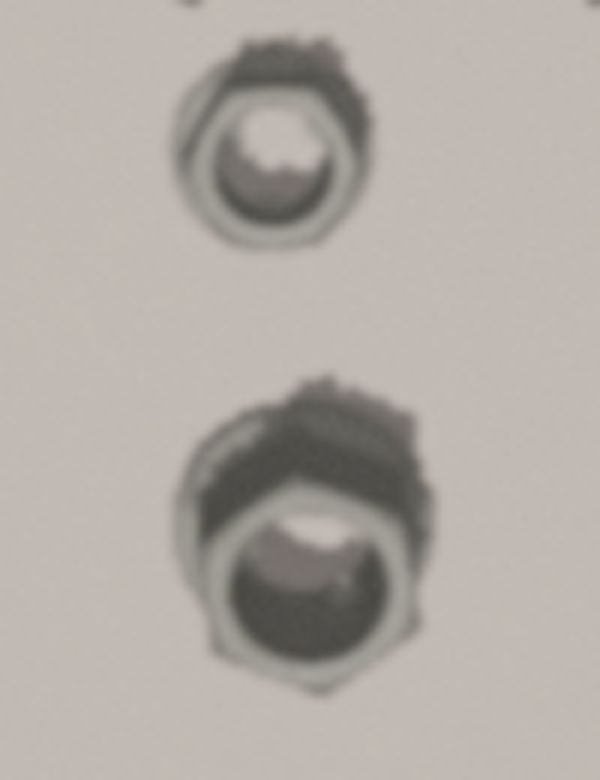

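```bash
python3 - <<'E'
from h import *
d=np.load('w17.npz');K,E=cal('wrist',dict(eef_pos=d['p'],orientation=d['q']))
c=onz(K,E,(266.3,227.4),42);print(c)
v=[onz(K,E,(215+u/6-.4,130+w/6-.4),42)[:2] for u,w in [(300,482),(408,528),(418,628),(320,692),(213,650),(203,545)]]
v=np.array(v);print(v.mean(0),[ (np.degrees(np.arctan2(*(x-v.mean(0))[::-1]))%60).round(1) for x in v],[np.linalg.norm(x-v.mean(0)).round(1) for x in v])
y=R.from_quat(d['q']).as_matrix()[:,1];print('jaw az',np.degrees(np.arctan2(y[1],y[0])))
E
```

```text
[475.56063735 -74.65142994  42.        ]
[475.94550634 -74.68967687] [np.float64(56.6), np.float64(54.6), np.float64(59.4), np.float64(56.4), np.float64(55.2), np.float64(57.4)] [np.float64(24.3), np.float64(24.9), np.float64(25.2), np.float64(24.5), np.float64(25.5), np.float64(25.1)]
jaw az 80.77112054081192
```

```bash
python3 - <<'E'
from h import *
z=np.radians(-3.4);plan([475.8,-74.8,95],Rax([0,0,1],(np.cos(z),np.sin(z),0)),n=4)
E
```

```text
t 20.35 tcp [408.1 -77.1 218.9] dp [  67.7    2.3 -123.9] w [-0.101 -0.005  0.003] N 4 j [-0.69  0.05  0.84  2.13 -0.04  0.98  1.58] open 85.6 F [ 0.3 -0.2 -0.1] T [ 0.   -0.   -0.01]
[[30.9, 3.4, 16.8, -0.025, -0.001, 0.001, 1], [30.9, 2.9, 16.8, -0.025, -0.001, 0.001, 1], [30.9, 2.5, 16.8, -0.025, -0.001, 0.001, 1], [30.9, 2.0, 16.9, -0.025, -0.001, 0.001, 1], [0, 0, 0, 0, 0, 0, 1]]
```

```bash
python3 -m creep '[[31,3.4,17,-0.025,0,0,1],[31,3,17,-0.025,0,0,1],[31,2.5,17,-0.025,0,0,1],[31,2,17,-0.025,0,0,1],[0,0,0,0,0,0,1]]'
python3 - <<'E'
from h import *
st=arm.state(); im=arm.read_camera('wrist');np.savez('w18.npz',im=im,p=st['eef_pos'],q=st['orientation'])
save('w18',im,1.5);save('s18',arm.read_camera('side'),1.5)
z=np.radians(-3.4);plan([475.8,-74.8,40],Rax([0,0,1],(np.cos(z),np.sin(z),0)),n=2)
E
```

```text
t: 20.85
eef_pos: [481.2, -68.6, 91.0]
orientation: [0.017, 0.707, -0.015, 0.707]
contact_force: [0.3, -0.3, 0.3]
opening: 85.2
t 20.95 tcp [481.  -69.4  94.1] dp [ -5.2  -5.4 -54.1] w [ 0.011  0.003 -0.003] N 2 j [-0.49  0.44  0.69  2.09 -0.42  0.75  1.99] open 85.0 F [-0.3 -0.9  0.6] T [ 0.02 -0.01 -0.01]
[[27.0, -2.9, -2.6, 0.005, 0.001, -0.002, 1], [27.0, -2.9, -2.5, 0.005, 0.001, -0.002, 1], [0, 0, 0, 0, 0, 0, 1], [0, 0, 0, 0, 0, 0, 1], [0, 0, 0, 0, 0, 0, 1]]
```

View pics/w18.png

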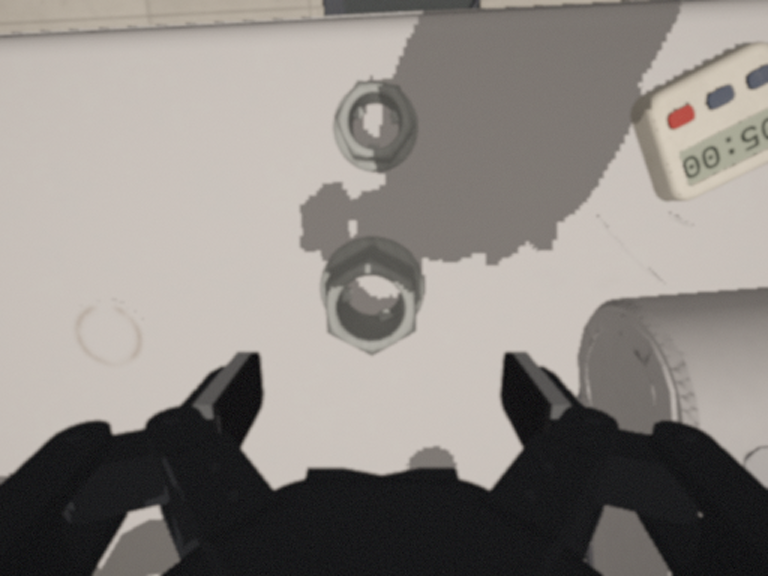

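View pics/s18.png

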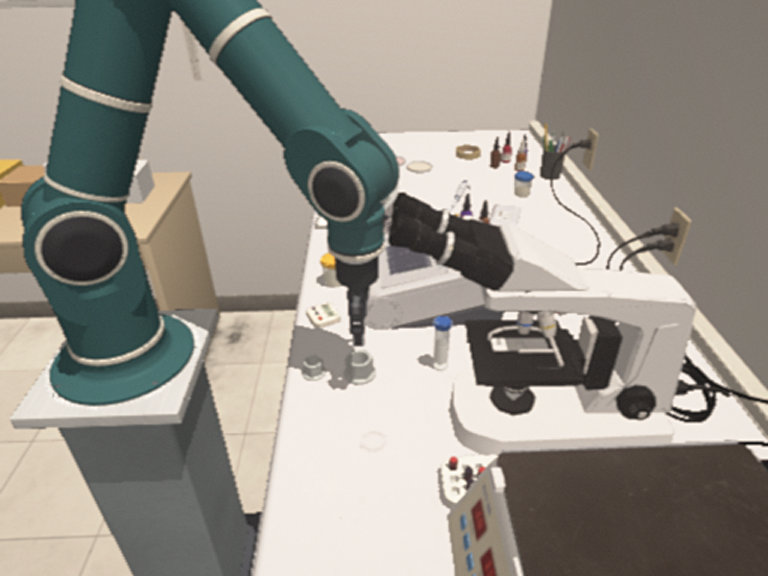

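```bash
python3 -m creep '[[20,-3,-3,0.005,0,0,1],[20,-2.6,-2.6,0.005,0,0,1],[5,0,0,0,0,0,1],[0,0,0,0,0,0,1],[0,0,0,0,0,0,1]]'
python3 - <<'E'
from h import *
st=arm.state(); im=arm.read_camera('wrist');np.savez('w19.npz',im=im,p=st['eef_pos'],q=st['orientation'])
save('w19',im,1.5)
z=np.radians(-3.4);plan([475.8,-74.8,12],Rax([0,0,1],(np.cos(z),np.sin(z),0)),n=2)
E
```

```text
t: 21.45
eef_pos: [477.4, -72.8, 55.1]
orientation: [0.023, 0.702, -0.018, 0.711]
contact_force: [-0.3, -0.1, 0.0]
opening: 85.4
t 21.5 tcp [477.6 -72.7  55.2] dp [ -1.8  -2.1 -43.2] w [ 0.002  0.013 -0.007] N 2 j [-0.43  0.5   0.63  2.12 -0.5   0.66  2.06] open 85.3 F [-1.2 -0.   0.5] T [-0.01  0.01  0.02]
[[21.6, -1.2, -1.1, 0.001, 0.006, -0.004, 1], [21.6, -1.2, -1.0, 0.001, 0.006, -0.004, 1], [0, 0, 0, 0, 0, 0, 1], [0, 0, 0, 0, 0, 0, 1], [0, 0, 0, 0, 0, 0, 1]]
```

View pics/w19.png

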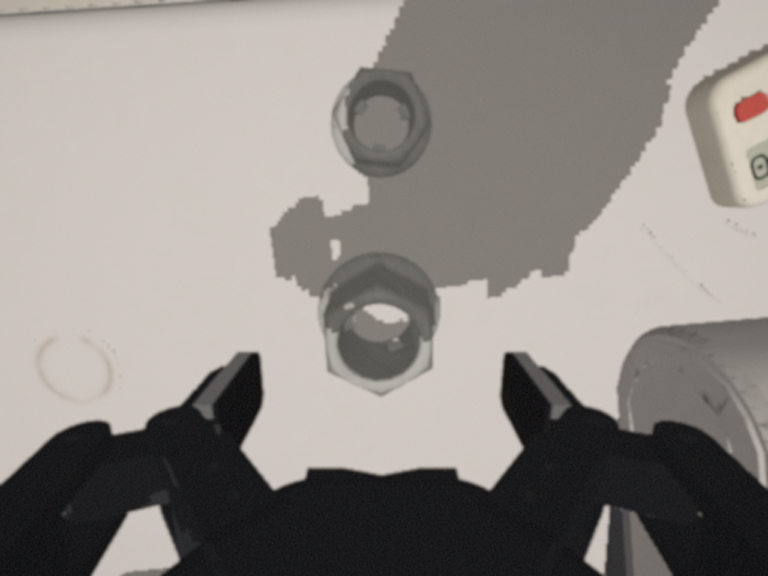

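```bash
python3 - <<'E'
from h import *
d=np.load('w19.npz');K,E=cal('wrist',dict(eef_pos=d['p'],orientation=d['q']))
print(onz(K,E,(253.2,228.6),42),d['p'])
E
python3 -m creep '[[18,-0.6,-1.4,0.001,0.006,-0.004,1],[14,-0.4,-1.2,0.001,0.006,-0.004,1],[5,0,0,0,0,0,1],[0,0,0,0,0,0,1],[0,0,0,0,0,0,1]]'
python3 - <<'E'
from h import *
st=arm.state(); im=arm.read_camera('wrist');np.savez('w20.npz',im=im,p=st['eef_pos'],q=st['orientation'])
save('w20',im,1.5)
z=np.radians(-3.4);plan([475.8,-73.3,12],Rax([0,0,1],(np.cos(z),np.sin(z),0)),n=1)
E
```

```text
[476.21712966 -74.45495638  42.        ] [477.4190168  -72.77399646  55.11186994]
t: 22.0
eef_pos: [477.5, -72.9, 19.9]
orientation: [0.021, 0.705, -0.021, 0.709]
contact_force: [-0.0, -0.2, 0.8]
opening: 85.5
t 22.05 tcp [477.5 -72.9  20. ] dp [-1.7 -0.4 -8. ] w [0.001 0.005 0.   ] N 1 j [-0.39  0.57  0.58  2.12 -0.56  0.59  2.1 ] open 85.4 F [-0.1  0.9  0.8] T [-0.04  0.01 -0.02]
[[8.0, -0.5, -1.8, 0.001, 0.005, 0.0, 1], [0, 0, 0, 0, 0, 0, 1], [0, 0, 0, 0, 0, 0, 1], [0, 0, 0, 0, 0, 0, 1], [0, 0, 0, 0, 0, 0, 1]]
```

View pics/w20.png

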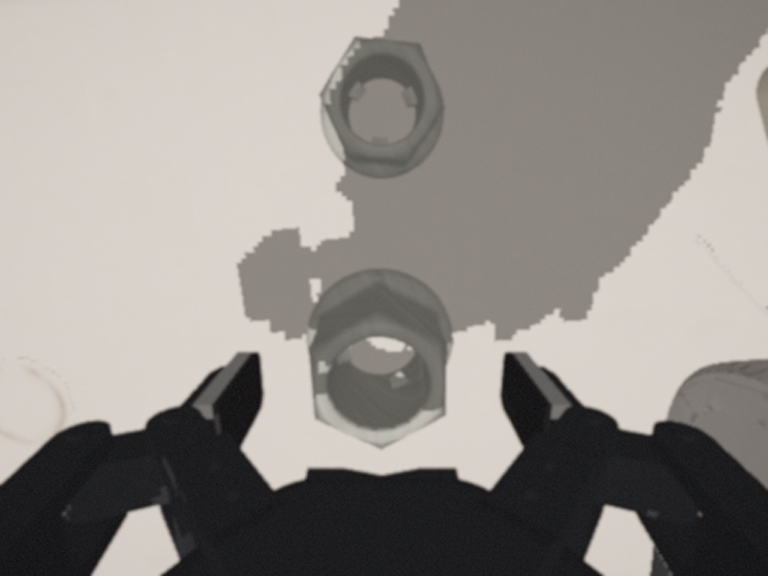

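```bash
python3 -m creep '[[4,0,-1.5,0,0.004,0,1],[4,0,-1,0,0.002,0,1],[0,0,0,0,0,0,0.3],[0,0,0,0,0,0,0.3],[0,0,0,0,0,0,0.3]]' 90
python3 -m creep '[[0,0,0,0,0,0,0.3],[0,0,0,0,0,0,0.3],[0,0,0,0,0,0,0.3],[0,0,0,0,0,0,0.3],[0,0,0,0,0,0,0.3]]' 90
python3 - <<'E'
from h import *
st=arm.state(); im=arm.read_camera('wrist');np.savez('w21.npz',im=im,p=st['eef_pos'],q=st['orientation'])
save('w21zz',im[160:330,160:350],4)
M=R.from_quat(st['orientation']).as_matrix()
print(M.round(3),st['opening'],st['eef_pos'],st['contact_force'],st['joint_pos'].round(2))
E
```

```text
t: 22.55
eef_pos: [475.4, -72.7, 12.4]
orientation: [0.021, 0.707, -0.021, 0.707]
contact_force: [-25.0, 4.5, 69.0]
opening: 44.7
t: 23.05
eef_pos: [475.3, -72.7, 12.6]
orientation: [0.021, 0.707, -0.021, 0.707]
contact_force: [-0.7, 0.4, 0.3]
opening: 44.6
[[ 0.     0.059  0.998]
 [ 0.001  0.998 -0.059]
 [-1.     0.001  0.   ]] 44.63373179757419 [475.26290026 -72.69217452  12.62253524] [-0.67776057  0.37787396  0.34633797] [-0.38  0.58  0.57  2.12 -0.57  0.58  2.11]
```

View pics/w21zz.png

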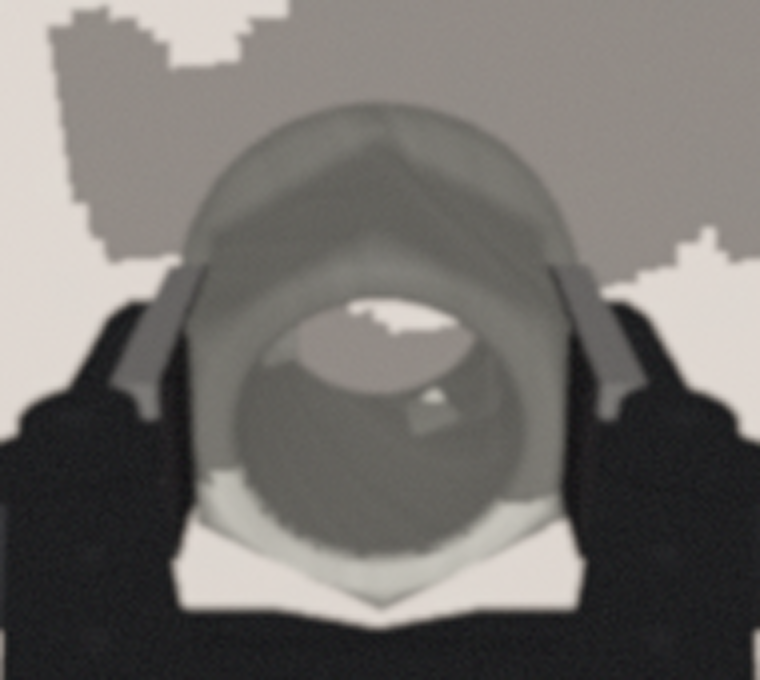

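```bash
cat >> h.py <<'E'
def toolpt2(uv,xt):
    c=arm.get_calibration('wrist'); f=192/np.tan(np.radians(c['fov_y'])/2); T=np.array(c['tool_from_camera'])
    d=T[:3,:3]@np.array([(uv[0]-c['cx'])/f,(uv[1]-c['cy'])/f,1]); o=T[:3,3]
    return o+d*(xt-o[0])/d[0]
E
for i in 1 2 3; do python3 - <<'E'
from h import *
c=arm.get_calibration('wrist')
print(toolpt2((254.6,266.4),-29.4).round(2),c['tool_from_camera'][:3,3].round(2),toolpt2((254.6,160+(235+606)/8-.4),-29.4).round(2))
E
done
```

```text
[-2.94e+01 -1.05e+00  1.00e-02] [-142.65   -1.3   -68.09] [-29.4   -1.05  -0.89]
[-2.94e+01 -1.05e+00  1.00e-02] [-142.65   -1.3   -68.09] [-29.4   -1.05  -0.89]
[-2.94e+01 -1.05e+00  1.00e-02] [-142.65   -1.3   -68.09] [-29.4   -1.05  -0.89]
```

```bash
cat >> h.py <<'E'
F2=np.array([508.9,429.7,135.2])
def nut(s,roll=2.0,F=F2,A=A,h=12.6):
    M=Rax(A,[np.cos(np.radians(22)),np.sin(np.radians(22)),.5])@R.from_rotvec([roll,0,0]).as_matrix()
    return F+(s+h)*A,M
def reln(F=F2,A=A,h=12.6):
    st=arm.state();M=R.from_quat(st['orientation']).as_matrix();q=st['eef_pos']-F
    M0=Rax(A,[np.cos(np.radians(22)),np.sin(np.radians(22)),.5]); rv=R.from_matrix(M0.T@M).as_rotvec()
    print('t %.1f s %.1f'%(st['t'],q@A-h),'lat(tool)',((M.T@(q-(q@A)*A))).round(1),'tilt deg',np.degrees(M.T@np.cross(A,-M[:,0])).round(1),'roll %.1f deg'%np.degrees(rv[0]),'J7 %.2f J6 %.2f'%(st['joint_pos'][6],st['joint_pos'][5]),'F tool',(M.T@st['contact_force']).round(1),'Tq',(M.T@st['ft_torque']).round(2),'open %.1f'%st['opening'])
E
python3 -m creep '[[-20,0,0,0,0,0,0.3],[-40,0,-10,0,0,0,0.3],[-45,0,-15,0,0,0,0.3],[-40,8,-22,0.05,0,0,0.3],[-25,20,-25,0.09,0,0,0.3]]'
python3 - <<'E'
from h import *
p,M=nut(105); st=arm.state();M0=R.from_quat(st['orientation']); w=(M0.inv()*R.from_matrix(M)).as_rotvec();print(w,p)
plan([410,130,265],(M0*R.from_rotvec(w*.4)).as_matrix(),g=.3)
reln()
E
```

```text
t: 23.6
eef_pos: [407.8, -45.0, 180.4]
orientation: [0.066, 0.706, -0.068, 0.701]
contact_force: [0.2, 2.5, -1.8]
opening: 44.6
[ 1.38974881 -0.15988162  0.55581615] [454.49766856 407.38797782 237.04458749]
t 23.6 tcp [407.8 -45.  180.4] dp [  2.2 175.   84.6] w [ 0.556 -0.064  0.222] N 5 j [-0.81  0.13  0.91  2.19 -0.13  0.89  1.56] open 44.6 F [ 0.2  2.5 -1.8] T [ 0.12 -0.04 -0.01]
[[-17.0, 34.4, -6.3, 0.111, -0.013, 0.044, 0.3], [-15.6, 34.2, -9.9, 0.111, -0.013, 0.044, 0.3], [-14.2, 33.6, -13.5, 0.111, -0.013, 0.044, 0.3], [-13.0, 32.5, -17.0, 0.111, -0.013, 0.044, 0.3], [-11.8, 31.0, -20.3, 0.111, -0.013, 0.044, 0.3]]
t 23.6 s 163.4 lat(tool) [ 108.5 -436.7   64.5] tilt deg [  0.   24.3 -15.9] roll 32.1 deg J7 1.56 J6 0.89 F tool [ 1.8  2.5 -0.3] Tq [ 0.01 -0.02  0.12] open 44.6
```

```bash
python3 -m creep '[[-17,34,-6,0.111,-0.013,0.044,0.3],[-16,34,-10,0.111,-0.013,0.044,0.3],[-14,34,-13,0.111,-0.013,0.044,0.3],[-13,32,-17,0.111,-0.013,0.044,0.3],[-12,31,-20,0.111,-0.013,0.044,0.3]]'
python3 - <<'E'
from h import *
p,M=nut(120); 
plan(p+[-10,-10,10],M,g=.3)
reln()
E
```

```text
t: 24.1
eef_pos: [407.7, 123.9, 264.1]
orientation: [0.325, 0.63, -0.181, 0.682]
contact_force: [1.2, 0.3, -4.0]
opening: 44.9
t 24.1 tcp [407.7 123.9 264.1] dp [ 29.9 270.6  -4. ] w [ 0.844 -0.099  0.339] N 7 j [-1.04 -0.15  0.7   2.17 -0.02  0.89  0.51] open 44.9 F [ 1.2  0.3 -4. ] T [-0.31  0.15  0.01]
[[7.4, 30.6, -22.8, 0.121, -0.014, 0.048, 0.3], [8.5, 27.3, -26.4, 0.121, -0.014, 0.048, 0.3], [9.3, 23.4, -29.6, 0.121, -0.014, 0.048, 0.3], [9.9, 19.2, -32.3, 0.121, -0.014, 0.048, 0.3], [10.3, 14.7, -34.5, 0.121, -0.014, 0.048, 0.3]]
[[10.4, 9.9, -36.1, 0.121, -0.014, 0.048, 0.3], [10.2, 5.0, -37.2, 0.121, -0.014, 0.048, 0.3], [0, 0, 0, 0, 0, 0, 0.3], [0, 0, 0, 0, 0, 0, 0.3], [0, 0, 0, 0, 0, 0, 0.3]]
t 24.1 s 203.9 lat(tool) [  14.1 -204.7  177.3] tilt deg [  0.   12.6 -14.6] roll 65.1 deg J7 0.51 J6 0.89 F tool [4.1 0.1 0.7] Tq [-0.03 -0.09 -0.33] open 44.9
```

```bash
python3 -m creep '[[7,31,-23,0.121,-0.014,0.048,0.3],[8,27,-26,0.121,-0.014,0.048,0.3],[9,23,-30,0.121,-0.014,0.048,0.3],[9,19,-32,0.121,-0.014,0.048,0.3],[9,15,-34,0.121,-0.014,0.048,0.3]]'
python3 - <<'E'
from h import *
p,M=nut(110); 
plan(p,M,g=.3)
reln()
E
```

```text
t: 24.6
eef_pos: [425.8, 297.6, 267.3]
orientation: [0.56, 0.496, -0.28, 0.602]
contact_force: [1.0, -1.0, -2.4]
opening: 44.2
t 24.6 tcp [425.8 297.6 267.3] dp [ 26.4 108.9 -25.9] w [ 0.291 -0.036  0.118] N 3 j [-1.09 -0.04  0.38  2.15  0.14  0.61 -0.54] open 44.2 F [ 1.  -1.  -2.4] T [-0.46  0.52 -0.05]
[[18.8, 12.3, -31.0, 0.097, -0.012, 0.039, 0.3], [18.9, 8.5, -32.3, 0.097, -0.012, 0.039, 0.3], [18.7, 4.6, -33.1, 0.097, -0.012, 0.039, 0.3], [0, 0, 0, 0, 0, 0, 0.3], [0, 0, 0, 0, 0, 0, 0.3]]
t 24.6 s 165.3 lat(tool) [ -1.6 -30.7  96. ] tilt deg [ 0.   3.  -6.4] roll 97.8 deg J7 -0.54 J6 0.61 F tool [ 2.3 -0.3  1.5] Tq [ 0.   -0.32 -0.61] open 44.2
```

```bash
python3 -m creep '[[16,12,-31,0.097,-0.012,0.039,0.3],[16,8,-32,0.097,-0.012,0.039,0.3],[12,4.5,-33,0.097,-0.012,0.039,0.3],[0,0,0,0,0,0,0.3],[0,0,0,0,0,0,0.3]]'
python3 - <<'E'
from h import *
p,M=nut(100); 
plan(p,M,g=.3,n=2)
reln()
E
```

```text
t: 25.1
eef_pos: [441.7, 393.2, 251.5]
orientation: [0.653, 0.416, -0.321, 0.546]
contact_force: [0.1, -0.9, -2.2]
opening: 45.2
t 25.1 tcp [441.7 393.2 251.5] dp [ 15.2  15.1 -18.8] w [ 0.031 -0.001  0.016] N 2 j [-1.2   0.13  0.32  2.06  0.37  0.54 -1.18] open 45.2 F [ 0.1 -0.9 -2.2] T [-0.36  0.78 -0.03]
[[13.0, 2.1, -5.3, 0.015, -0.001, 0.008, 0.3], [13.0, 2.0, -5.3, 0.015, -0.001, 0.008, 0.3], [0, 0, 0, 0, 0, 0, 0.3], [0, 0, 0, 0, 0, 0, 0.3], [0, 0, 0, 0, 0, 0, 0.3]]
t 25.1 s 126.1 lat(tool) [ 0.  -3.9 10.6] tilt deg [-0.   0.1 -0.9] roll 112.8 deg J7 -1.18 J6 0.54 F tool [ 1.8 -0.8  1.3] Tq [ 0.02 -0.38 -0.77] open 45.2
```

```bash
python3 -m creep '[[14,2,-5.3,0.015,0,0.008,0.3],[14,2,-5.3,0.015,0,0.008,0.3],[6,0,0,0,0,0,0.3],[0,0,0,0,0,0,0.3],[0,0,0,0,0,0,0.3]]'
python3 - <<'E'
from h import *
p,M=nut(85); 
plan(p,M,g=.3,n=2)
reln()
st=arm.state(); im=arm.read_camera('wrist');np.savez('w22.npz',im=im,p=st['eef_pos'],q=st['orientation'])
save('w22zz',im[160:330,160:350],4)
K,E=cal('wrist',st);print(proj(K,E,[F2+76*A,F2+70*A,F2+33*A]).round(1),toolpt2((254.6,266.4),-29.4))
E
```

```text
t: 25.6
eef_pos: [461.1, 406.6, 225.4]
orientation: [0.663, 0.406, -0.323, 0.539]
contact_force: [-0.1, 1.0, -2.4]
opening: 44.8
t 25.6 tcp [461.1 406.6 225.4] dp [ 2.6  4.5 -5.7] w [0.001 0.001 0.001] N 2 j [-1.19  0.21  0.34  2.04  0.38  0.47 -1.23] open 44.8 F [-0.1  1.  -2.4] T [-0.38  0.79 -0.04]
[[3.5, -0.3, -1.6, 0.001, 0.0, 0.0, 0.3], [3.5, -0.3, -1.6, 0.001, 0.0, 0.0, 0.3], [0, 0, 0, 0, 0, 0, 0.3], [0, 0, 0, 0, 0, 0, 0.3], [0, 0, 0, 0, 0, 0, 0.3]]
t 25.6 s 92.0 lat(tool) [0.  0.7 3.2] tilt deg [-0. -0. -0.] roll 114.5 deg J7 -1.23 J6 0.47 F tool [ 2.2 -1.2 -0.5] Tq [ 0.   -0.43 -0.76] open 44.8
[[253.6 214.6]
 [253.6 211.7]
 [253.7 196.9]] [-29.4         -0.05789289   1.7900692 ]
```

View pics/w22zz.png

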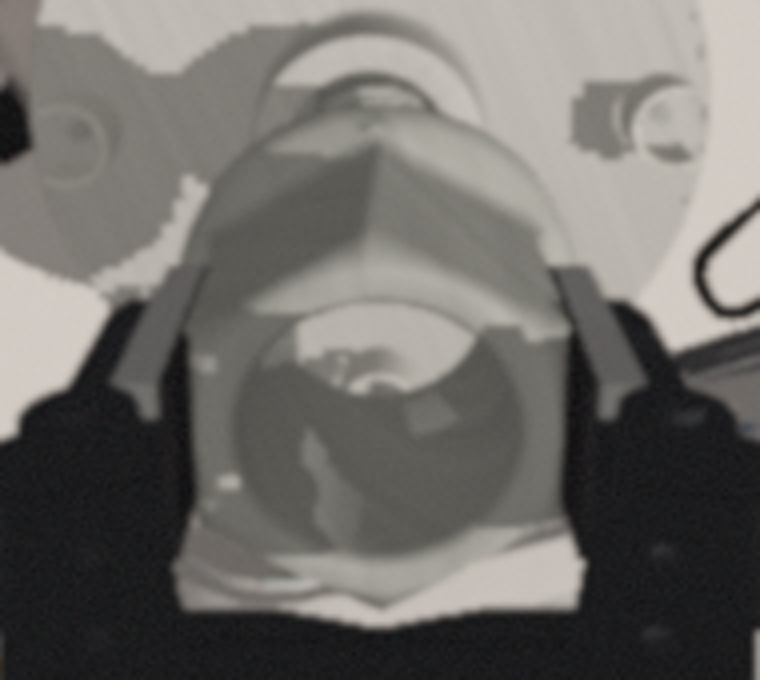

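```bash
python3 -m creep '[[4,-0.4,-1.8,0,0,0,0.3],[4,-0.3,-1.6,0,0,0,0.3],[2,0,-0.3,0,0,0,0.3],[0,0,0,0,0,0,0.3],[0,0,0,0,0,0,0.3]]'
python3 - <<'E'
from h import *
reln()
st=arm.state(); im=arm.read_camera('wrist');np.savez('w23.npz',im=im,p=st['eef_pos'],q=st['orientation'])
save('w23zz',im[160:330,160:350],4)
K,E=cal('wrist',st);print(proj(K,E,[F2+76*A,F2+70*A,F2+33*A]).round(1),toolpt2((254.6,266.4),-29.4))
E
```

```text
t: 26.15
eef_pos: [465.3, 412.5, 217.9]
orientation: [0.664, 0.406, -0.323, 0.539]
contact_force: [-0.9, 0.4, -2.9]
opening: 44.3
t 26.1 s 82.4 lat(tool) [ 0.   0.5 -0.8] tilt deg [ 0.  0. -0.] roll 114.5 deg J7 -1.23 J6 0.45 F tool [ 2.2 -2.1  0.2] Tq [-0.02 -0.34 -0.75] open 44.3
[[253.9 225.6]
 [253.9 222.2]
 [253.9 205.2]] [-29.4        -0.0573788   1.7905345]
```

View pics/w23zz.png

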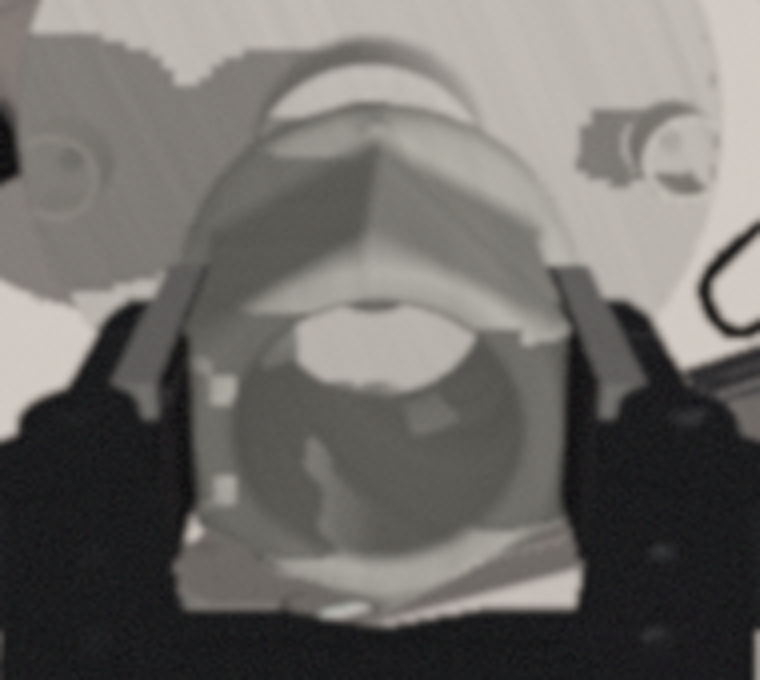

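```bash
python3 -m creep '[[4,-0.4,-0.4,0,0,0,0.3],[4,-0.1,0,0,0,0,0.3],[3,0,0,0,0,0,0.3],[0,0,0,0,0,0,0.3],[0,0,0,0,0,0,0.3]]'
python3 - <<'E'
from h import *
reln()
st=arm.state(); im=arm.read_camera('wrist');np.savez('w24.npz',im=im,p=st['eef_pos'],q=st['orientation'])
save('w24zz',im[160:330,160:350],4)
K,E=cal('wrist',st);print(proj(K,E,[F2+76*A,F2+70*A,F2+33*A]).round(1),toolpt2((254.6,266.4),-29.4))
E
```

```text
t: 26.7
eef_pos: [470.4, 415.1, 207.2]
orientation: [0.664, 0.406, -0.323, 0.539]
contact_force: [0.2, 0.2, -1.8]
opening: 44.7
t 26.7 s 70.3 lat(tool) [ 0.  -0.2 -1.2] tilt deg [-0.  0. -0.] roll 114.5 deg J7 -1.23 J6 0.43 F tool [ 1.7 -0.6  0.2] Tq [-0.04 -0.33 -0.7 ] open 44.7
[[254.8 233.8]
 [254.8 229.8]
 [254.7 210.5]] [-29.4         -0.05761771   1.79041693]
```

View pics/w24zz.png

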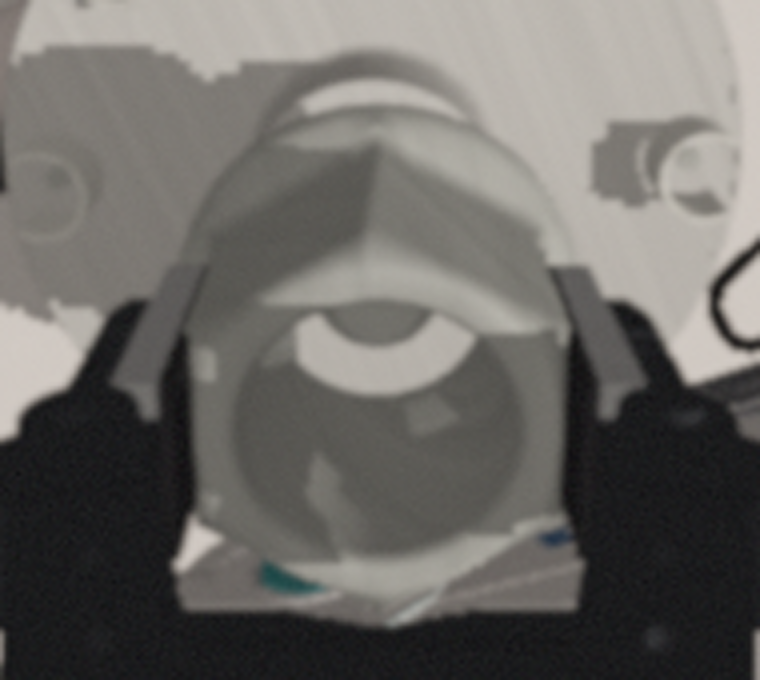

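```bash
python3 - <<'E'
from h import *
px=lambda u,v:(160+u/4-.4,160+v/4-.4)
for s in (70.3,72,69):
    print(s,'hole centre z',toolpt2(px(381,394),12.6)[2]-17,'tip centre z',toolpt2(px(377,345),s+12.6-76)[2]-6.5, 'y',toolpt2(px(377,345),s+12.6-76)[1],'top bore',toolpt2(px(380,557),-29.4)[2]-17)
E
```

```text
70.3 hole centre z 3.935666736976856 tip centre z 2.7848956046486393 y -0.45536793328004654 top bore 2.978107561041128
72 hole centre z 3.935666736976856 tip centre z 3.6437567318531876 y -0.4577063068894162 top bore 2.978107561041128
69 hole centre z 3.935666736976856 tip centre z 2.128119448551061 y -0.4535797652258228 top bore 2.978107561041128
```

```bash
python3 -m creep '[[4,0,-0.4,0,0,0,0.3],[4,0,0,0,0,0,0.3],[3,0,0,0,0,0,0.3],[0,0,0,0,0,0,0.3],[0,0,0,0,0,0,0.3]]'
python3 - <<'E'
from h import *
reln()
st=arm.state(); im=arm.read_camera('wrist');np.savez('w25.npz',im=im,p=st['eef_pos'],q=st['orientation'])
save('w25zz',im[160:330,160:350],4)
E
```

```text
t: 27.25
eef_pos: [475.9, 417.9, 196.9]
orientation: [0.664, 0.406, -0.323, 0.539]
contact_force: [-0.8, -0.5, -1.9]
opening: 44.7
t 27.2 s 58.4 lat(tool) [ 0.  -0.2 -1.7] tilt deg [-0.  0. -0.] roll 114.5 deg J7 -1.22 J6 0.40 F tool [ 1.2 -1.5  0.9] Tq [ 0.04 -0.31 -0.78] open 44.7
```

View pics/w25zz.png

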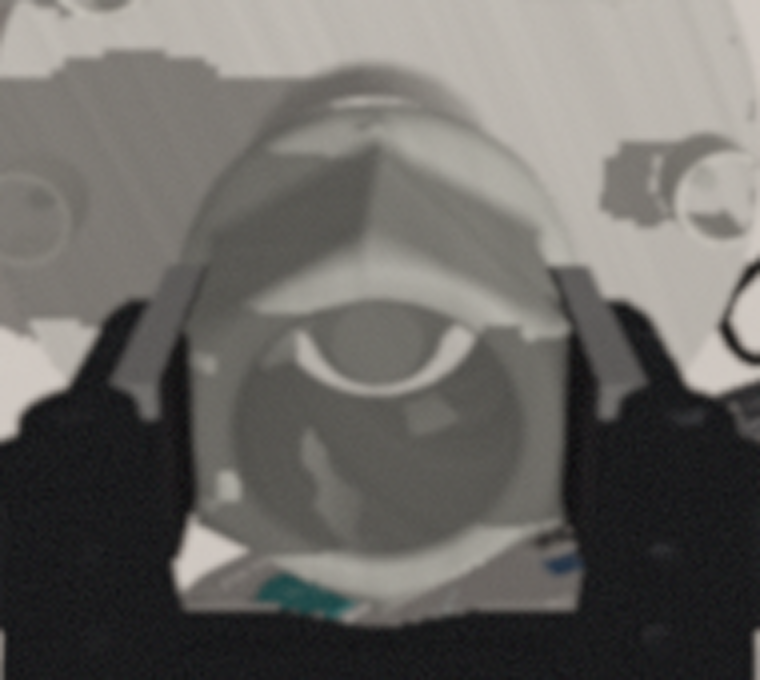

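```bash
python3 -m creep '[[3,0,0,0,0,0,0.3],[3,0,0,0,0,0,0.3],[0,0,0,0,0,0,0.3],[0,0,0,0,0,0,0.3],[0,0,0,0,0,0,0.3]]'
python3 - <<'E'
from h import *
reln()
st=arm.state(); im=arm.read_camera('wrist');np.savez('w26.npz',im=im,p=st['eef_pos'],q=st['orientation'])
save('w26zz',im[160:330,160:350],4)
E
```

```text
t: 27.8
eef_pos: [478.9, 419.2, 191.4]
orientation: [0.664, 0.406, -0.323, 0.539]
contact_force: [0.1, 0.0, -2.8]
opening: 44.5
t 27.8 s 52.0 lat(tool) [ 0.  -0.2 -1.8] tilt deg [ 0.   0.1 -0. ] roll 114.5 deg J7 -1.22 J6 0.39 F tool [ 2.5 -1.2  0.6] Tq [-0.   -0.36 -0.74] open 44.5
```

View pics/w26zz.png

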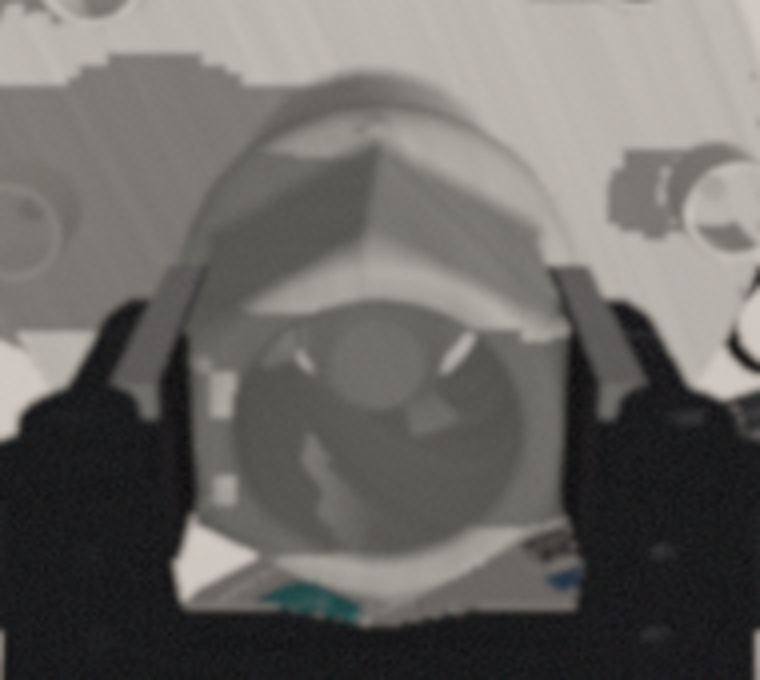

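```bash
python3 - <<'E'
from h import *
px=lambda u,v:(160+u/4-.4,160+v/4-.4)
print('tip',[toolpt2(px(377,365),s+12.6-76).round(2) for s in (51,52,53)],'nut top',toolpt2(px(380,427),-29.4).round(2), arm.get_calibration('wrist')['tool_from_camera'][:3,3])
E
```

```text
tip [array([-12.4 ,  -0.43,   2.52]), array([-11.4 ,  -0.43,   3.04]), array([-10.4 ,  -0.43,   3.57])] nut top [-29.4   -0.06   1.76] [-143.08741508   -0.24898102  -66.49055809]
```

```bash
python3 -m creep '[[1.5,-0.4,1,0,0,0,0.3],[2,0,0,0,0,0,0.3],[2,0,0,0,0,0,0.3],[0,0,0,0,0,0,0.3],[0,0,0,0,0,0,0.3]]'
python3 - <<'E'
from h import *
reln()
E
```

```text
t: 28.35
eef_pos: [481.3, 419.3, 186.0]
orientation: [0.664, 0.406, -0.323, 0.539]
contact_force: [-0.3, 0.2, -2.8]
opening: 44.7
t 28.4 s 46.1 lat(tool) [ 0.  -0.5 -0.7] tilt deg [ 0.   0.1 -0. ] roll 114.5 deg J7 -1.22 J6 0.38 F tool [ 2.3 -1.6  0.4] Tq [-0.04 -0.37 -0.77] open 44.7
```

```bash
python3 -m creep '[[1.5,0,0,0,0,0,0.3],[1.5,0,0,0,0,0,0.3],[1.5,0,0,0,0,0,0.3],[1,0,0,0,0,0,0.3],[1,0,0,0,0,0,0.3]]'
python3 - <<'E'
from h import *
reln()
E
```

```text
t: 28.85
eef_pos: [484.5, 420.8, 180.2]
orientation: [0.664, 0.406, -0.323, 0.539]
contact_force: [-15.6, -9.8, 19.5]
opening: 44.7
t 28.9 s 39.3 lat(tool) [ 0.  -0.5 -0.9] tilt deg [ 0.   0.1 -0. ] roll 114.5 deg J7 -1.22 J6 0.37 F tool [-26.   -4.1   5.3] Tq [-0.03 -1.34 -1.54] open 44.7
```

```bash
python3 -m creep '[[0,0,0,-0.12,0,0,0.3],[0,0,0,-0.12,0,0,0.3],[0,0,0,-0.12,0,0,0.3],[0.2,0,0,-0.12,0,0,0.3],[0.2,0,0,-0.12,0,0,0.3]]'
python3 - <<'E'
from h import *
reln()
E
```

```text
t: 29.35
eef_pos: [483.0, 421.4, 182.3]
orientation: [0.469, 0.485, -0.184, 0.715]
contact_force: [-18.5, -10.8, 18.3]
opening: 44.6
t 29.4 s 41.8 lat(tool) [ 0.   0.4 -2.1] tilt deg [-0.   0.2  0.1] roll 79.1 deg J7 -0.71 J6 0.39 F tool [-26.5  -9.5   1.2] Tq [ 0.53 -0.36 -2.69] open 44.6
```

```bash
python3 -m creep '[[0,-0.3,0.2,-0.12,0,0,0.3],[0,-0.2,0.2,-0.12,0,0,0.3],[0,0,0.2,-0.12,0,0,0.3],[0.2,0,0,-0.12,0,0,0.3],[0.2,0,0,-0.12,0,0,0.3]]'
python3 - <<'E'
from h import *
reln()
E
```

```text
t: 29.85
eef_pos: [481.1, 420.2, 184.1]
orientation: [0.227, 0.518, -0.026, 0.824]
contact_force: [-16.5, -10.1, 15.4]
opening: 44.9
t 29.9 s 44.4 lat(tool) [ 0.   0.6 -1.9] tilt deg [-0.   0.1  0.1] roll 43.5 deg J7 -0.17 J6 0.42 F tool [-22.9  -8.3  -4.3] Tq [ 0.43  1.12 -2.26] open 44.9
```

```bash
python3 -m creep '[[0.2,-0.2,0.2,-0.12,0,0,0.3],[0.2,-0.2,0.2,-0.12,0,0,0.3],[0.2,0,0.2,-0.12,0,0,0.3],[0.3,0,0,-0.1,0,0,0.3],[0.3,0,0,-0.08,0,0,0.3]]'
python3 - <<'E'
from h import *
reln()
E
```

```text
t: 30.35
eef_pos: [480.7, 420.6, 185.2]
orientation: [-0.01, 0.505, 0.12, 0.855]
contact_force: [-0.0, -2.9, -3.3]
opening: 45.0
t 30.4 s 45.5 lat(tool) [ 0.   2.1 -1.1] tilt deg [ 0.  -0.   0.3] roll 11.2 deg J7 0.34 J6 0.44 F tool [ 2.3 -3.2 -2. ] Tq [ 0.02  1.02 -0.6 ] open 45.0
```

```bash
python3 -m creep '[[2,0,0,0,0,0,0.3],[2,0,0,0,0,0,0.3],[1.5,0,0,0,0,0,0.3],[1,0,0,0,0,0,0.3],[1,0,0,0,0,0,0.3]]'
python3 - <<'E'
from h import *
reln()
E
```

```text
t: 30.85
eef_pos: [484.0, 421.2, 178.3]
orientation: [-0.008, 0.505, 0.118, 0.855]
contact_force: [-26.9, -17.6, 31.4]
opening: 44.5
t 30.9 s 37.8 lat(tool) [ 0.   1.3 -1.5] tilt deg [-0.   0.   0.2] roll 11.5 deg J7 0.32 J6 0.43 F tool [-43.   -8.2 -10.1] Tq [ 0.11  2.46 -2.24] open 44.5
```

```bash
python3 -m creep '[[0.3,-0.2,-0.2,0.1,0,0,0.3],[0.5,-0.1,-0.1,0.12,0,0,0.3],[0.5,0,0,0.12,0,0,0.3],[0.5,0,0,0.12,0,0,0.3],[0.5,0,0,0.12,0,0,0.3]]'
python3 - <<'E'
from h import *
reln()
E
```

```text
t: 31.35
eef_pos: [485.7, 422.4, 177.5]
orientation: [0.248, 0.517, -0.037, 0.819]
contact_force: [0.2, 0.1, -2.5]
opening: 45.0
t 31.4 s 36.2 lat(tool) [ 0.   1.5 -1.4] tilt deg [0.  0.1 0.3] roll 46.2 deg J7 -0.22 J6 0.40 F tool [ 2.3 -0.8 -0.7] Tq [-0.02  0.61 -0.64] open 45.0
```

```bash
python3 -m creep '[[0.8,0,0,0.12,0,0,0.3],[0.8,0,0,0.12,0,0,0.3],[0.8,0,0,0.12,0,0,0.3],[0.7,0,0,0.12,0,0,0.3],[0.7,0,0,0.12,0,0,0.3]]'
python3 - <<'E'
from h import *
reln()
E
```

```text
t: 31.85
eef_pos: [488.1, 423.7, 175.6]
orientation: [0.49, 0.479, -0.195, 0.702]
contact_force: [-3.7, -3.2, 4.3]
opening: 44.6
t 31.9 s 33.1 lat(tool) [ 0.   1.8 -2.1] tilt deg [0.  0.3 0.4] roll 82.3 deg J7 -0.75 J6 0.37 F tool [-6.1 -2.1  1.3] Tq [-0.1  -0.31 -1.24] open 44.6
```

```bash
python3 -m creep '[[0.6,0,0,0.12,0,0,0.3],[0.6,0,0,0.12,0,0,0.3],[0.6,0,0,0.12,0,0,0.3],[0.5,0,0,0.1,0,0,0.3],[0.5,0,0,0.1,0,0,0.3]]'
python3 - <<'E'
from h import *
reln()
E
```

```text
t: 32.35
eef_pos: [490.1, 424.2, 174.4]
orientation: [0.673, 0.401, -0.325, 0.529]
contact_force: [-1.9, -3.3, 0.3]
opening: 44.8
t 32.4 s 31.0 lat(tool) [ 0.   1.6 -3. ] tilt deg [-0.   0.4  0.2] roll 116.2 deg J7 -1.23 J6 0.34 F tool [-1.8 -1.1  3.1] Tq [-0.05 -1.   -0.6 ] open 44.8
```

```bash
python3 -m creep '[[0.5,0,0,0.08,0,0,0.3],[0.5,0,0,0.08,0,0,0.3],[0.5,0,0,0.06,0,0,0.3],[0.5,0,0,0.04,0,0,0.3],[0.3,0,0,0.03,0,0,0.3]]'
python3 - <<'E'
from h import *
reln()
E
```

```text
t: 32.85
eef_pos: [491.3, 423.5, 173.7]
orientation: [0.747, 0.345, -0.384, 0.419]
contact_force: [-6.9, -6.5, 5.6]
opening: 44.5
t 32.9 s 30.1 lat(tool) [ 0.   1.6 -2.8] tilt deg [-0.   0.4  0.2] roll 134.0 deg J7 -1.47 J6 0.33 F tool [-9.3 -1.1  5.8] Tq [-0.14 -1.64 -0.86] open 44.5
```

```bash
python3 -m creep '[[0.5,0,0,0.08,0,0,0.3],[0.5,0,0,0.08,0,0,0.3],[0.5,0,0,0.08,0,0,0.3],[0.5,0,0,0.08,0,0,0.3],[0.5,0,0,0.08,0,0,0.3]]'
python3 - <<'E'
from h import *
reln()
E
```

```text
t: 33.35
eef_pos: [491.1, 422.6, 173.2]
orientation: [0.817, 0.258, -0.448, 0.254]
contact_force: [-18.4, -12.9, 16.7]
opening: 44.5
t 33.4 s 29.9 lat(tool) [ 0.   0.8 -2.3] tilt deg [-0.   0.3 -0. ] roll 158.0 deg J7 -1.77 J6 0.32 F tool [-25.5   0.7  11.6] Tq [-0.86 -2.9  -0.38] open 44.5
```

```bash
python3 -m creep '[[0,0,-0.2,0.06,0,0,0.3],[0,0,-0.2,0.06,0,0,0.3],[0,0,-0.1,0.06,0,0,0.3],[0,0,0,0.06,0,0,0.3],[0,0,0,0.06,0,0,0.3]]'
python3 - <<'E'
from h import *
reln()
st=arm.state(); im=arm.read_camera('wrist');save('w27',im,1.5)
E
```

```text
t: 33.85
eef_pos: [490.4, 422.0, 172.7]
orientation: [0.846, 0.185, -0.483, 0.128]
contact_force: [0.8, -4.5, -1.2]
opening: 44.9
t 33.9 s 29.9 lat(tool) [ 0.   0.2 -1.4] tilt deg [-0.   0.2  0. ] roll 175.5 deg J7 -1.99 J6 0.32 F tool [0.5 4.3 1.8] Tq [-3.5  -0.88  0.29] open 44.9
```

View pics/w27.png

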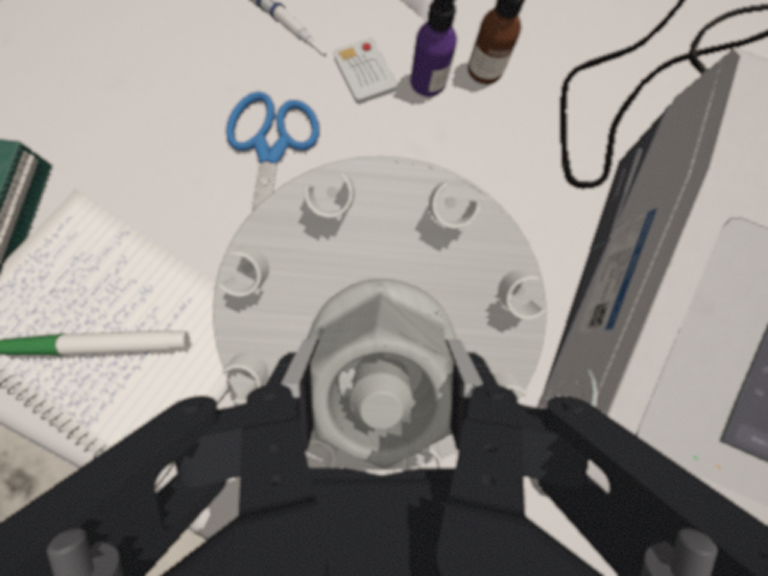

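```bash
python3 -m creep '[[0,0,0,0,0,0,0.3],[0,0,0,0,0,0,0.3],[0,0,0,0,0,0,1],[0,0,0,0,0,0,1],[0,0,0,0,0,0,1]]'
python3 - <<'E'
from h import *
reln()
E
python3 -m creep '[[-8,0,0,0,0,0,1],[-25,0,0,0,0,0,1],[-35,0,0,0,0,0,1],[-40,0,0,0,0,0,1],[-40,0,0,0,0,0,1]]'
python3 - <<'E'
from h import *
reln()
st=arm.state(); im=arm.read_camera('wrist');save('w28',im,1.5);np.savez('w28.npz',im=im,p=st['eef_pos'],q=st['orientation'])
s=arm.read_camera('side');save('s28z',s[80:260,170:350],4)
save('t28z',arm.read_camera('top')[140:270,100:390],2.7)
E
```

```text
t: 34.4
eef_pos: [490.8, 422.9, 173.5]
orientation: [0.847, 0.185, -0.482, 0.126]
contact_force: [0.4, -0.3, -0.2]
opening: 84.7
t 34.4 s 30.2 lat(tool) [ 0.  -0.4 -2.5] tilt deg [ 0.   0.3 -0. ] roll 175.7 deg J7 -1.99 J6 0.32 F tool [ 0.3  0.5 -0.1] Tq [ 0.   -0.5   0.01] open 84.7
t: 34.9
eef_pos: [421.1, 391.4, 302.3]
orientation: [0.847, 0.181, -0.484, 0.127]
contact_force: [-1.0, 0.3, 1.2]
opening: 85.5
t 34.9 s 180.0 lat(tool) [ 0.   2.1 -0.4] tilt deg [0.  0.  0.3] roll 175.9 deg J7 -2.31 J6 0.66 F tool [-1.4 -0.7  0. ] Tq [ 0.03 -0.56 -0.1 ] open 85.5
```

View pics/w28.png

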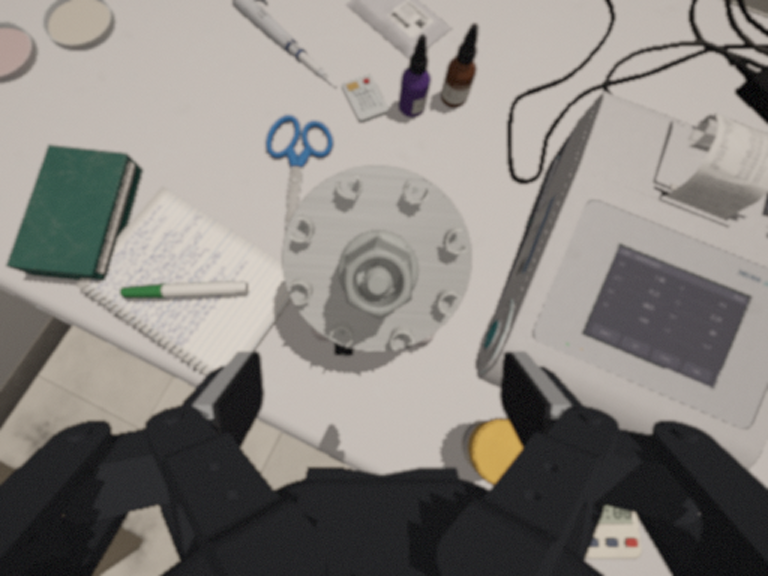

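View pics/s28z.png

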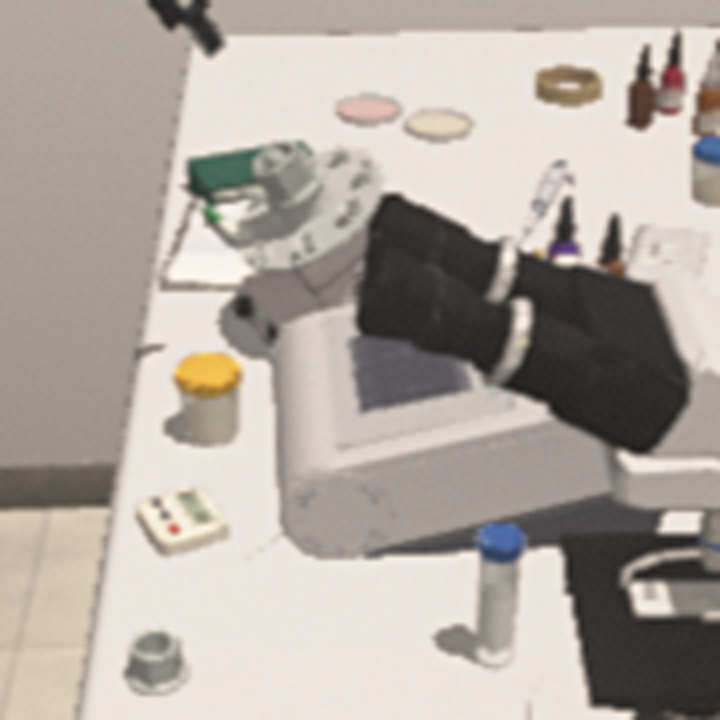

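View pics/t28z.png

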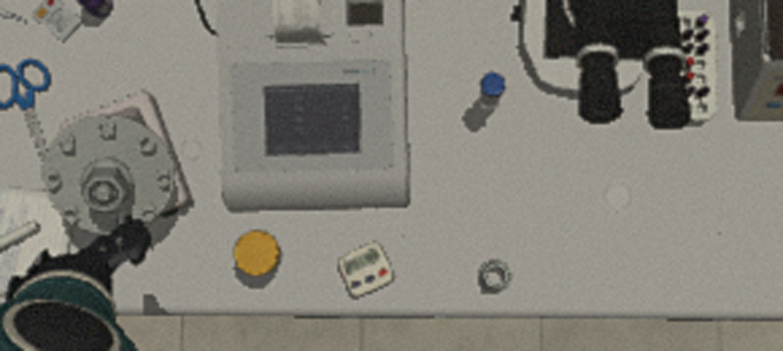

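```bash
python3 -m creep '[[0,0,0,0,0,0,1],[0,0,0,0,0,0,1],[0,0,0,0,0,0,1],[0,0,0,0,0,0,1],[0,0,0,0,0,0,1]]' && python3 -c "
from cell import arm
print(arm.finish_job())"
```

```text
t: 35.55
eef_pos: [421.3, 392.0, 301.4]
orientation: [0.846, 0.182, -0.484, 0.126]
contact_force: [-0.0, 0.9, -0.3]
opening: 85.5
the job is handed in; nothing more can be done
None
```

I mounted the disc, screwed the nut down onto its hub, and handed the job in at 35.6 s with the gripper clear and touching nothing.

- **Disc:** I gripped it by the hub and slid it hub up over the leaning spindle. It met the flange with about 27 N of contact, 0.4–0.7 mm lower than I had calculated.
- **Nut:** I used the larger of the two. It rested on the ribs about 39 mm out. It climbed as I turned it anticlockwise by about 103°, and at about 46 mm the force vanished. I then lowered it to 38 mm. Clockwise it screwed down to about 30 mm and stayed there, reaching 3.5 N m of torque. The total clockwise turn was about 164° rather than 105°; I put the rest down to axial play and tightening.
- **Last pictures:** The side, top and wrist pictures show the disc flat and the nut down on the hub. The cup, tube, tray and timer look unmoved, but I judged that by eye only.
- **Force peak:** As the fingers closed on the nut, the wrist force read about 70 N for a moment. I think the fingertips were pressing on its flange. That is under the 120 N wrist limit. I took it as fingertip contact, so not the arm or gripper body pressing, which is limited to 40 N, but I could not confirm that.
- **Calibration:** The wrist camera's calibration changed by 1–2 mm between readings, so I did the final alignment from the picture and by touch.

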